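Re-set the spring carriage of a microscope stage and lock its cam lever

ROBOT

A 7-joint arm with a two-finger parallel gripper is mounted at the origin on the work surface. World frame = base frame: x ahead of the robot, y to its left, z up, the work surface at z = 0. Lengths are in m, angles in rad, forces in N, time in s.
With the tool pointing down it reaches from about 0.35 to 0.775 m from the base axis. Payload 3.1 kg.
Tool frame: the origin (TCP) lies at the very end of the fingers, on their centre line; the grasp point (between the pads) lies 19 mm behind it; x points along the fingers, y is the direction in which the jaws open and shut, and the axes are right-handed (so a half turn about x gives the same grasp; the last joint's range is limited). The gripper opens to 85 mm and grips with 20 to 120 N. Pads are 22 mm wide; open, the fingers measure 114 mm over their backs; the gripper's body (76 mm by 85 mm) begins 54 mm behind the grasp point. The pads swing forward as they close: fully open they stand 13 mm farther back than shut.
Start: joints at [1.08, 0.311, 0.014, 1.512, -0.004, 1.319, -0.027], TCP at [0.239, -0.496, 0.231] pointing down, gripper open.
Joint ranges: [-2.7, 2.7], [-0.3, 1.91], [-1.27, 1.3], [0.12, 2.57], [-1.44, 4.58], [0.2, 2.03], [-3.05, 3.05]. Speed limits (rad/s): [2.79, 2.79, 3.14, 3.14, 3.14, 3.14, 3.14].

INTERFACE

Orientations are given as [roll, pitch, yaw] about the fixed x, y, z axes, in that order (R = Rz(yaw) Ry(pitch) Rx(roll)).
In Python, from workcell import read_state, snapshot, env gives the robot as it stands. The module is installed in compiled form; this text tells all that it offers.
- The arm moves only by the tool drive_tool, never from a script. Its argument "commands" is a list of rows, each a list of 6 numbers: the shift along the tool's x, y, z in mm, then the turn, a rotation vector about the tool's x, y, z in rad. A call has 1 to 10 rows; each row is the pose to reach, as a shift and turn from the pose measured when the call began, along the tool's axes at that moment; what a row does not reach only later rows make up. A row lasts 1/8 s, in which the tool goes at most 62.5 mm and 10.7 degrees, less where a joint would pass 70% of its speed; a pose out of reach is approached as far as the arm can. A call with a gripper value outside its range is refused whole. "fingers" is the closure in counts, from 0 (fully open) to 255 (shut), set as the call begins (left out, the last holds). The fingers move at their own pace and stop on an object; "newtons" is the grip in N (left out, the last holds). Time passes only in rows, so rows that repeat a pose let the fingers close. It gives the time, the measured TCP pose, the force and the opening at its end, in the units of the state.
- read_state(): the state, without advancing time (a new reading comes with each control period).
- snapshot(name): name is "side" or "top"; returns a dict with "pixels" (480x640x3 uint8, red, green, blue), "fov_y" (degrees; the focal length in pixels is half the picture's height over the tangent of half this angle, whatever the lens; pixels are square), "cx", "cy" (the principal point, pixels), "k1" (the pictures are not rectified: a ray, as slopes to the right and down, at radius r is drawn at 1 + k1 r^2 times it, then the intrinsics apply), "R" (3x3) and "t" (3): a world point X has camera coordinates R X + t. Camera axes: x right, y down, z forward; pixel columns grow to the right and rows downward; lengths in m; the calibration is good to about 2 mm. A picture is of the moment at which its call begins. There is no depth.
- env.job_done(): hands the job in, once; it reports no verdict.
The state is a dict: "time": time; "qpos": joint angles; "qd": joint speeds; "effort": joint torques, N m; "tcp_pos": TCP position; "tool_rot": TCP orientation; "wrist_force": force on the tool from outside, world axes, zero at the start; "moment": the same for the moment, N m; "grip_width": opening from 0.0 (shut) to 1.0 (fully open).
Only numpy, scipy, OpenCV 4.12 (cv2) and the standard library are available. Lean on these libraries where they do the work, as an engineer would, in place of code of your own. Each camera call takes 0.05 s, during which the arm holds its last target.

TASK

Flip up the red cam lever on the microscope's sliding carriage to free it, slide the carriage gently against the pull of its return spring until it rests on the blue stop, then flip the lever fully down again so that the carriage stays locked there when you let go. The carriage runs back if it is let go while the lever is up. Do not knock the microscope, and leave the glassware and the other things where they are.

Things in the scene. Friction and masses are not known exactly. Their poses are not given: they have to be found in the camera images.
- stage: Cream base plate, 160 x 370 x 18 mm, fixed to the table; origin: centre of its underside. Its y axis is the direction in which the carriage slides towards the stop; its -x side faces the robot. Two steel rods and a brake rail (top 29 mm above the table) run along y. Black end blocks at y = +-174 mm, 40 mm high.
- carriage (a joint): Position of the aluminium carriage (100 x 100 mm, top 48 mm above the table, a specimen slide clipped on it) along the stage's +y, in m; 0 = run back fully. A return spring pulls it to 0 with 2 to 4 N. The carriage's centre is at y = -75 mm + this value in the stage frame.
- lever (a joint): Angle of the red cam lever, rad: 0 = fully down, carriage locked (the handle points to the stage's -x, 10 degrees above level); 1.35 = fully up, carriage free. The cam bites below about 0.5. It turns stiffly (about 2 N at the handle) and stays where it is left. The hinge is parallel to the stage's y: the handle rises from -x to +z.
- lever_grip (a point): Where to pinch the lever: centre of the red handle (55 long, 16 wide along the stage's y, 12 thick, mm), 65 mm from the hinge. Moves with the lever and carriage.
- lever_pivot (a point): Hinge of the lever, at the middle of the carriage's robot-side edge, 42 mm above the table, 65 mm towards the robot from the carriage's centre. Moves with the carriage. Axes as the stage's.
- carriage_face (a point): Centre of the carriage's bumper on its +y side, 51.5 mm from the carriage's centre, 42 mm above the table; meets stop_face.
- stop_face (a point): Centre of the near face of the black pad on the blue stop block (85 x 28 x 26 mm, clamped on the rods). The carriage is home when carriage_face touches this face. Axes as the stage's.
- stop: The blue stop block; its origin is 18 mm below stop_face, in the plane of the pad's face. It does not move.
- microscope: Stereo microscope on a stand, fixed; origin and axes as the stage. Head over the stage: white ring light, 144 mm across, 205 to 227 mm above the table, centred at x -36, y 30 mm; body above it to 365 mm. Column 30 mm thick, 440 high, at x 60, y 275 mm on a 160 mm square foot; boom at 335 mm height. To reach the raised lever, lean the tool back towards the robot.
- conical: Clear conical flask, 76 mm wide, 125 high; origin under its centre. Leave alone.
- conical_amber: Amber conical flask, 68 mm wide, 110 high. Leave alone.
- beaker: Clear beaker, 72 mm wide, 85 high. Leave alone.
- reagent: Amber bottle with black cap, 60 mm wide, 130 high. Leave alone.
- slide_box: Blue slide box, 85 x 100 x 34 mm, beside the stage. Leave alone.
- dish: Flat glass dish, 90 mm wide, 15 high, beside the stage. Leave alone.
- pens: Black cup of coloured pens, 68 mm wide, 135 high. Leave alone.
- dropper: Black dropper, a rod 11 mm thick and about 100 long, lying on the table in front of the stage. Leave alone.

How it is judged:
On the way, in this order (a step that is already met when the one before it is completed fails the run):
1. the lever is flipped up (above 0.75 rad) (value of joint lever above 0.75 rad), for 0.1 s.
2. the carriage is brought against the stop (within 2 mm) with the lever still up (y of carriage_face in the frame of stop_face above -0.002 m and value of joint lever above 0.6 rad), for 0.2 s.
At the end, for the whole second after the job is handed in: The carriage rests on the stop (gap at most 2 mm) and stays there, the lever is down (below 0.15 rad), nothing else has been disturbed (y of carriage_face in the frame of stop_face above -0.002 m and value of joint lever below 0.15 rad and velocity of joint carriage between -0.003 and 0.003 m/s); the robot touches nothing.
It fails at once if the carriage is rammed into the stop (over 30 N) (contact force between stop and anything else above 30 N).
It fails at once if the robot knocks the microscope (over 5 N) (contact force between any of the arm, the fingers and microscope above 5 N).
It fails at once if a bystander is moved by more than 20 mm (distance of any of conical, conical_amber, beaker, reagent, slide_box, dish, pens, dropper from where it was at the start of the episode above 0.02 m).
It also fails if it takes over 48 s, if anything falls off the work surface, if the arm or the gripper's body presses on something with over 40 N, if the wrist force passes 120 N, or if a joint passes its speed limit or range.

## Working session

There is one attempt and no reset: what is moved stays moved. The work goes in short steps, Python scripts to look and compute and a tool call to move; the robot and the scene stay as the last step left them, time stands still between calls to the robot, and variables do not carry over. Pictures are saved under pics/ and viewed, and the job is handed in when it is done.

Besides the shell and the picture viewer there is one more tool, called after "Call:" as a command line: name --pt "numbers of a row" for each row, then --argument value for the rest. drive_tool: Moves the arm, as the interface text tells. Its arguments: {"type":"object","properties":{"commands":{"type":"array"},"fingers":{"type":"number"},"newtons":{"type":"number"}},"required":["commands"]}

```bash
mkdir -p pics; cat > h.py <<'E'
import numpy as np, cv2, json
from workcell import read_state, snapshot, env
def cam(n):
    s=snapshot(n); f=240/np.tan(np.radians(s['fov_y'])/2)
    K=np.array([[f,0,s['cx']],[0,f,s['cy']],[0,0,1]]); D=np.array([s['k1'],0,0,0,0.])
    return s['pixels'],K,D,np.array(s['R']),np.array(s['t'])
def save(p,n): cv2.imwrite('pics/'+n,p[:,:,::-1])
def ray(px,c):
    _,K,D,R,t=c
    u=cv2.undistortPoints(np.array([[px]],float),K,D)[0,0]
    return -R.T@t, R.T@np.array([u[0],u[1],1])
def onz(px,c,z):
    o,d=ray(px,c); return o+d*(z-o[2])/d[2]
def proj(X,c):
    return cv2.projectPoints(np.array(X,float).reshape(-1,3),cv2.Rodrigues(c[3])[0],c[4],c[1],c[2])[0][:,0]
def tri(p1,c1,p2,c2):
    o1,d1=ray(p1,c1);o2,d2=ray(p2,c2)
    A=np.stack([d1,-d2],1);s=np.linalg.lstsq(A,o2-o1,rcond=None)[0]
    a=o1+s[0]*d1;b=o2+s[1]*d2
    return (a+b)/2,np.linalg.norm(a-b)
E
python3 - <<'E'
from h import *
for n in('side','top'):
    c=cam(n);save(c[0],n+'0.png');print(n,c[1][0,0],c[2][0],-c[3].T@c[4],c[3][2])
print(read_state())
E
```

```text
side 510.9656098926584 -0.1065509870060808 [0.45364745 0.89403922 0.83585721] [ 0.09127999 -0.75938468 -0.64420717]
top 620.5970349572066 -0.008291488488562438 [ 0.29405758 -0.04201129  1.4785604 ] [ 0.19127324 -0.00483698 -0.98152491]
{'time': 0.1, 'qpos': array([ 1.08027341,  0.31166873,  0.01400428,  1.51287642, -0.00440492,
        1.31920487, -0.02720544]), 'qd': array([-0.00118572, -0.00103414,  0.00070445, -0.00348312,  0.00108111,
       -0.00040318,  0.0024225 ]), 'effort': array([ 8.51015720e-04, -3.80851829e+01,  1.46682118e-01, -2.31241000e+01,
        1.22754919e-02,  8.13809806e-03, -3.66303834e-05]), 'tcp_pos': array([ 0.23837645, -0.49494105,  0.23032528]), 'tool_rot': array([-1.52932071,  1.56866975,  2.06115405]), 'wrist_force': array([-0.43001094, -0.59292362, -0.54126615]), 'moment': array([0.04036914, 0.04378513, 0.04786085]), 'grip_width': 1.0011349754531986}
```

View pics/side0.png

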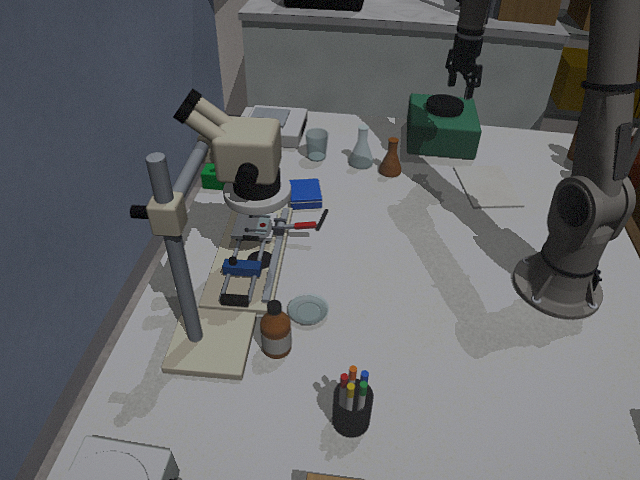

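View pics/top0.png

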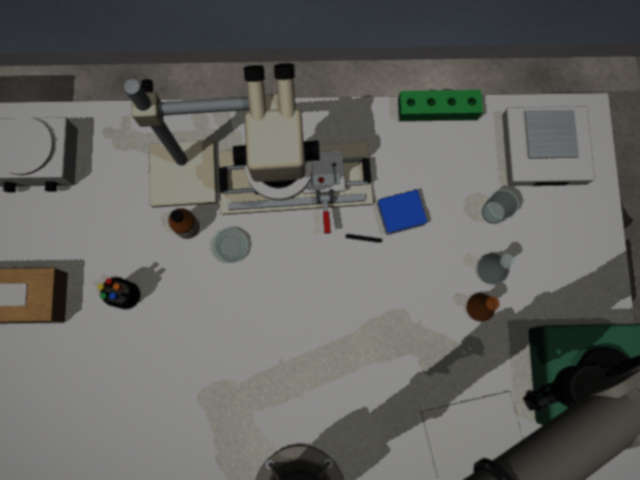

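```bash
python3 - <<'E'
from h import *
c=cam('side')[0][150:320,180:350];save(cv2.resize(c,None,fx=4.5,fy=3.5,interpolation=cv2.INTER_CUBIC) if 0 else cv2.resize(c,(595,595),interpolation=cv2.INTER_CUBIC),'sz.png')
c=cam('top')[0][120:250,190:390];save(cv2.resize(c,(800,520),interpolation=cv2.INTER_CUBIC),'tz.png')
E
```

```text
(no output)
```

View pics/sz.png

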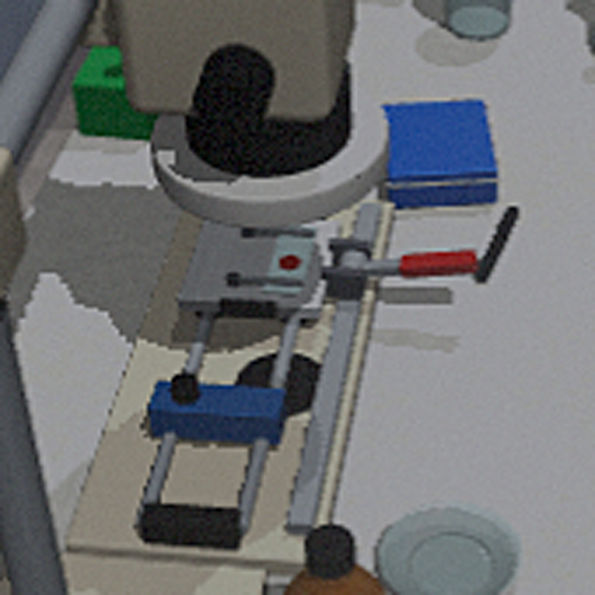

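View pics/tz.png

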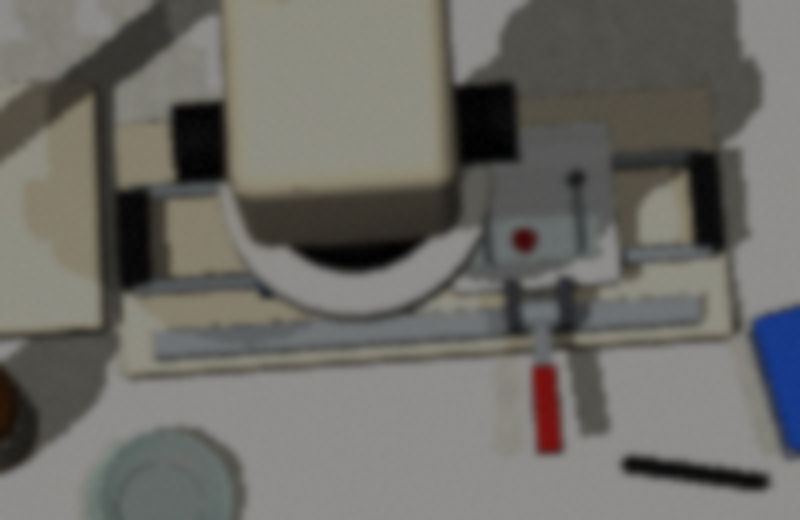

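```bash
python3 - <<'E'
from h import *
S=cam('side');T=cam('top')
def red(c,box):
    p=c[0].astype(int);m=((p[:,:,0]>90)&(p[:,:,1]<60)&(p[:,:,2]<60)).astype(np.uint8)
    n,l,st,ce=cv2.connectedComponentsWithStats(m)
    return [(st[i],ce[i]) for i in range(1,n) if st[i][4]>15]
print(red(S,0));print(red(T,0))
a=onz((221.2,213.7),T,.018);b=onz((373.7,203.7),T,.018);print('front corners',a,b,np.linalg.norm(a-b),'yaw',np.arctan2(-(a-b)[0],(a-b)[1]))
c=onz((180+68/3.5,150+550/3.5),S,.018);print('corner +x+y',c)
for p in[(68,548),(388,203)]: print(onz((180+p[0]/3.5,150+p[1]/3.5),S,.018))
E
```

```text
[(array([294, 222,  22,   6,  88], dtype=int32), array([304.92045455, 223.98863636])), (array([341, 373,   7,   7,  39], dtype=int32), array([343.94871795, 376.35897436])), (array([350, 372,   6,   8,  23], dtype=int32), array([353.04347826, 375.47826087]))]
[(array([324, 211,   6,  22, 113], dtype=int32), array([326.42477876, 221.95575221])), (array([106, 278,   5,   5,  19], dtype=int32), array([108.10526316, 280.36842105]))]
front corners [0.64343305 0.18167545 0.018     ] [ 0.661857   -0.18768792  0.018     ] 0.3698225786285568 yaw 0.0498389831783254
corner +x+y [0.79710377 0.19646983 0.018     ]
[0.79761205 0.19487923 0.018     ]
[ 0.66595445 -0.18298127  0.018     ]
```

```bash
python3 - <<'E'
from h import *
S=cam('side');T=cam('top')
P,e=tri((304.9,224),S,(326.4,222),T);print('red',P,e)
yw=.05;R=np.array([[np.cos(yw),-np.sin(yw),0],[np.sin(yw),np.cos(yw),0],[0,0,1]])
O=np.array([.730,.003,0])
print('red in stage',R.T@(P-O))
q=lambda x,y:(180+x/3.5,150+y/3.5)
# stop: top far edge/ near edge in side zoom ; carriage bumper
for z in(.042,.045,.05,.055):
  print(z,[np.round(R.T@(onz(q(*p),S,z)-O),4) for p in[(153,380),(285,388),(150,408),(282,415)]])
print('carr top +y edge',[np.round(R.T@(onz(q(*p),S,.048)-O),4) for p in[(180,302),(312,312)]])
print('carr from top', [np.round(R.T@(onz((190+p[0]/4,120+p[1]/4),T,.048)-O),4) for p in[(612,125),(620,280)]])
for n,x in dict(front=(-.08,-.185,.018),fl=(-.08,.185,.018),bl=(.08,.185,.018),piv=(-.065,-.075,.042)).items():
  print(n,proj(O+R@np.array(x),S),proj(O+R@np.array(x),T))
E
```

```text
red [ 0.60981469 -0.07125463  0.05795499] 0.0004987330109060176
red in stage [-0.12374629 -0.06815507  0.05795499]
0.042 [array([0.051 , 0.0581, 0.042 ]), array([-0.0368,  0.0568,  0.042 ]), array([0.0468, 0.0847, 0.042 ]), array([-0.0393,  0.0823,  0.042 ])]
0.045 [array([0.0499, 0.0613, 0.045 ]), array([-0.0375,  0.06  ,  0.045 ]), array([0.0458, 0.0878, 0.045 ]), array([-0.04  ,  0.0854,  0.045 ])]
0.05 [array([0.0481, 0.0666, 0.05  ]), array([-0.0388,  0.0653,  0.05  ]), array([0.044 , 0.0929, 0.05  ]), array([-0.0412,  0.0906,  0.05  ])]
0.055 [array([0.0464, 0.0719, 0.055 ]), array([-0.04  ,  0.0707,  0.055 ]), array([0.0423, 0.0981, 0.055 ]), array([-0.0424,  0.0958,  0.055 ])]
carr top +y edge [array([ 0.0484, -0.0154,  0.048 ]), array([-0.0435, -0.0142,  0.048 ])]
carr from top [array([ 0.0501, -0.1208,  0.048 ]), array([-0.0468, -0.1182,  0.048 ])]
front [[293.47603774 207.61105551]] [[372.94476582 204.71885459]]
fl [[271.90017345 311.18024873]] [[220.31992548 214.75457117]]
bl [[198.51836253 305.34645361]] [[217.86859137 151.67106925]]
piv [[281.77706746 225.83040494]] [[327.41470501 199.18973554]]
```

```bash
cat >> h.py <<'E'
from scipy.spatial.transform import Rotation as Ro
def cur():
    s=read_state(); return s,np.array(s['tcp_pos']),Ro.from_euler('xyz',s['tool_rot'])
def plan(G,th,yaw=.05,grasp=True,sgn=None):
    """G grasp point world; th deg below horizontal"""
    s,p,r=cur(); th=np.radians(th)
    x=np.array([np.cos(th)*np.cos(yaw),np.cos(th)*np.sin(yaw),-np.sin(th)])
    y0=np.array([-np.sin(yaw),np.cos(yaw),0])
    yt=r.as_matrix()[:,1]
    y=y0 if yt@y0>0 else -y0
    Rt=Ro.from_matrix(np.stack([x,y,np.cross(x,y)],1))
    tcp=np.array(G)+(x*.019 if grasp else 0)
    d=r.inv().apply(tcp-p)*1000; rv=(r.inv()*Rt).as_rotvec()
    print('t%.2f tcp'%s['time'],p.round(4),'grasp',(p-.019*r.as_matrix()[:,0]).round(4),'th',np.degrees(np.arcsin(-r.as_matrix()[2,0])).round(1),'F',np.round(s['wrist_force'],1),'w',round(s['grip_width'],3),'q',np.round(s['qpos'],2))
    print('ROW',d.round(1).tolist()+rv.round(4).tolist())
E
python3 - <<'E'
from h import *
plan([.46,-.10,.20],50)
_,p,r=cur();print(r.as_matrix().round(2))
E
```

```text
t0.40 tcp [ 0.2386 -0.4954  0.2312] grasp [ 0.2386 -0.4954  0.2502] th 90.0 F [-0.3 -0.3 -0.6] w 0.997 q [ 1.08  0.31  0.01  1.51 -0.    1.32 -0.03]
ROW [45.8, -255.4, -382.3, 0.3823, 0.6888, 0.1395]
[[-0.    0.43 -0.9 ]
 [ 0.   -0.9  -0.43]
 [-1.   -0.    0.  ]]
```

Call:
drive_tool --pt "46 -255 -382 0.382 0.689 0.14" --pt "46 -255 -382 0.382 0.689 0.14" --pt "46 -255 -382 0.382 0.689 0.14" --pt "46 -255 -382 0.382 0.689 0.14" --pt "46 -255 -382 0.382 0.689 0.14" --pt "46 -255 -382 0.382 0.689 0.14" --pt "46 -255 -382 0.382 0.689 0.14" --pt "46 -255 -382 0.382 0.689 0.14" --pt "46 -255 -382 0.382 0.689 0.14" --pt "46 -255 -382 0.382 0.689 0.14" --fingers 60 --newtons 30

```text
time: 1.65
tcp_pos: [0.472, -0.1011, 0.1855]
tool_rot: [3.14, 0.872, 0.047]
wrist_force: [-0.4, 0.2, -0.7]
grip_width: 0.767
```

```bash
python3 - <<'E'
from h import *
c=cam('side');save(c[0],'s1.png')
yw=.05
plan([.608-.05,-.073,.055+.06],50)
plan([.608,-.071,.054],50)
E
```

```text
t1.70 tcp [ 0.4719 -0.1015  0.1854] grasp [ 0.4597 -0.1021  0.2   ] th 50.0 F [ 0.2 -0.2  0.1] w 0.771 q [ 0.9  -0.15 -0.47  2.36 -0.96  0.44 -0.32]
ROW [129.1, -24.5, -21.6, -0.0013, -0.0007, -0.0023]
t1.70 tcp [ 0.4719 -0.1015  0.1854] grasp [ 0.4597 -0.1021  0.2   ] th 50.0 F [ 0.2 -0.2  0.1] w 0.771 q [ 0.9  -0.15 -0.47  2.36 -0.96  0.44 -0.32]
ROW [208.0, -24.2, -20.6, -0.0013, -0.0007, -0.0023]
```

View pics/s1.png

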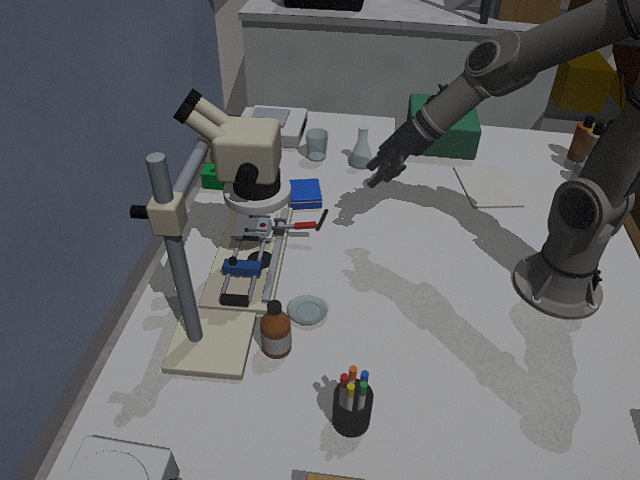

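Call:
drive_tool --pt "50 -24 -22 0 0 0" --pt "100 -24 -22 0 0 0" --pt "129 -24 -22 0 0 0" --pt "129 -24 -22 0 0 0" --pt "129 -24 -22 0 0 0"

```text
time: 2.33
tcp_pos: [0.5721, -0.0763, 0.1097]
tool_rot: [3.141, 0.891, 0.05]
wrist_force: [0.3, 0.4, 0.3]
grip_width: 0.766
```

```bash
python3 - <<'E'
from h import *
c=cam('side');save(cv2.resize(c[0][130:330,190:450],(780,600),interpolation=cv2.INTER_CUBIC),'s2.png')
d=cam('top');save(cv2.resize(d[0][120:300,220:430],(700,600),interpolation=cv2.INTER_CUBIC),'t2.png')
plan([.608,-.071,.054],50)
E
```

```text
t2.42 tcp [ 0.5718 -0.0759  0.11  ] grasp [ 0.5599 -0.0765  0.1247] th 51.0 F [-0.4 -0.2  0.2] w 0.763 q [ 0.02  0.18  0.2   2.27 -1.44  0.2   0.05]
ROW [85.4, -2.9, 6.6, -0.0012, 0.0179, 0.001]
```

View pics/s2.png

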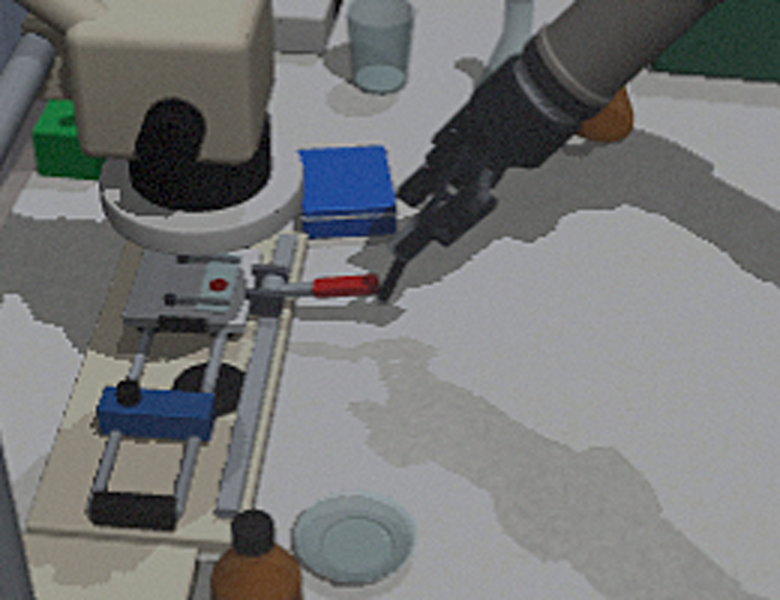

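View pics/t2.png

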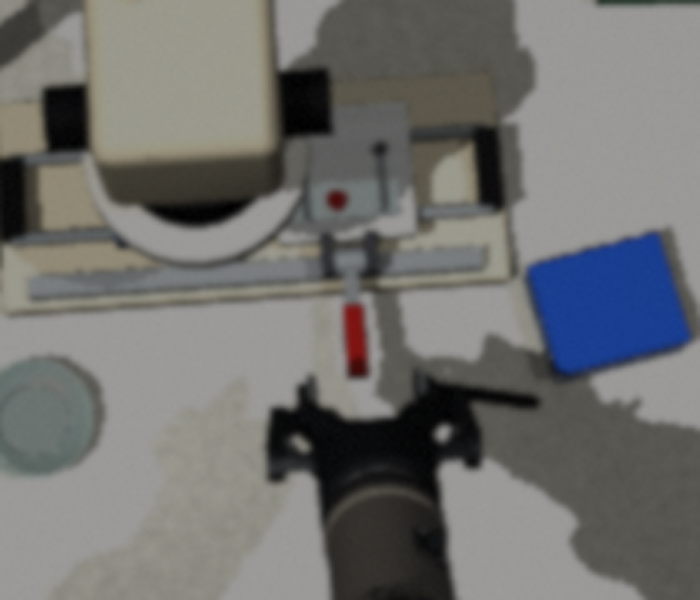

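```bash
cat > fit.py <<'E'
import numpy as np, itertools
from scipy.spatial.transform import Rotation as Ro
from scipy.optimize import least_squares
Q=np.array([[1.08027341,.31166873,.01400428,1.51287642,-.00440492,1.31920487,-.02720544],[.9,-.15,-.47,2.36,-.96,.44,-.32],[.02,.18,.2,2.27,-1.44,.2,.05]])
E=[[-1.52932071,1.56866975,2.06115405],[3.14,.872,.048],[3.141,.891,.05]]
P=np.array([[.2384,-.4949,.2303],[.4719,-.1015,.1854],[.5718,-.0759,.11]])
ax=[2,1,2,1,2,1,2]
res=[]
for s in itertools.product([1,-1],repeat=7):
  M=[]
  for q in Q:
    r=Ro.identity()
    for a,g,v in zip(ax,s,q): r=r*Ro.from_rotvec(np.eye(3)[a]*g*v)
    M.append(r)
  # R_tool = A * M * C with A=Rz(k*90)?, C unknown
  for k in range(4):
    A=Ro.from_euler('z',k*np.pi/2)
    C=[(A*m).inv()*Ro.from_euler('xyz',e) for m,e in zip(M,E)]
    d=sum((C[0].inv()*c).magnitude() for c in C[1:])
    res.append((d,s,k,C[0].as_matrix().round(2).tolist()))
res.sort(key=lambda r:r[0])
for r in res[:4]:print(r)
E
python3 fit.py
```

```text
(0.008741797777175694, (-1, -1, -1, -1, -1, -1, -1), 2, [[-0.0, 1.0, 0.0], [-0.0, -0.0, 1.0], [1.0, 0.0, 0.0]])
(0.008741797777175795, (-1, 1, -1, 1, -1, 1, -1), 0, [[0.0, -1.0, -0.0], [0.0, 0.0, -1.0], [1.0, 0.0, 0.0]])
(0.7419368122919563, (-1, 1, -1, 1, -1, 1, 1), 0, [[0.0, -1.0, 0.05], [0.0, -0.05, -1.0], [1.0, 0.0, 0.0]])
(0.7419368122919563, (-1, -1, -1, -1, -1, -1, 1), 2, [[-0.0, 1.0, -0.05], [-0.0, 0.05, 1.0], [1.0, 0.0, 0.0]])
```

```bash
cat >> fit.py <<'E'
s=np.array([-1,1,-1,1,-1,1,-1])
def frames(q):
    r=Ro.identity();o=[np.eye(3)]
    for a,g,v in zip(ax,s,q):
        r=r*Ro.from_rotvec(np.eye(3)[a]*g*v);o.append(r.as_matrix())
    return o
def A(q,t):
    f=frames(q);c=[f[0][:,2],f[3][:,2],f[5][:,2],f[7][:,2]]
    if t: c+=[f[3][:,0],f[5][:,0]]
    return np.stack(c,1)
for t in(0,1):
    AA=np.vstack([A(q,t) for q in Q]);x,*_=np.linalg.lstsq(AA,P.ravel(),rcond=None)
    print(t,x.round(4),np.abs(AA@x-P.ravel()).max())
E
python3 fit.py|tail -2
```

```text
0 [0.251  0.4615 0.4251 0.3483] 0.01649538085323793
1 [ 0.2037  0.4962  0.3952  0.3627  0.0109 -0.0203] 0.015302849747394043
```

```bash
cat > feas.py <<'E'
import io,contextlib
with contextlib.redirect_stdout(io.StringIO()):
    exec(open('fit.py').read())
    AA=np.vstack([A(q,0) for q in Q]);L=np.linalg.lstsq(AA,P.ravel(),rcond=None)[0]
lo=np.array([-2.7,-.3,-1.27,.12,-1.44,.2,-3.05]);hi=np.array([2.7,1.91,1.3,2.57,4.58,2.03,3.05])
C=np.array([[0,-1,0],[0,0,-1],[1,0,0.]])
rng=np.random.default_rng(0)
def ik(G,th,yaw=.05,n=30,sg=-1,seed=None):
    th=np.radians(th);x=np.array([np.cos(th)*np.cos(yaw),np.cos(th)*np.sin(yaw),-np.sin(th)]);y=sg*np.array([-np.sin(yaw),np.cos(yaw),0])
    Rt=np.stack([x,y,np.cross(x,y)],1);T=np.array(G)+.019*x
    best=[]
    def f(q):
        M=frames(q)[7]@C
        return np.r_[(A(q,0)@L-T)*10,Ro.from_matrix(M.T@Rt).as_rotvec()*3]
    for i in range(n):
        q0=rng.uniform(lo,hi) if seed is None or i>0 else seed
        r=least_squares(f,np.clip(q0,lo+.01,hi-.01),bounds=(lo,hi),max_nfev=60)
        if r.cost<1e-6: best.append((np.min(np.minimum(r.x-lo,hi-r.x)),r.x.round(2)))
    best.sort(key=lambda b:-b[0]);return best
E
python3 - <<'E'
from feas import *
for G,th in [((.608,-.071,.054),50),((.608,-.071,.054),65),((.608,-.071,.054),80),((.668,-.069,.107),50),((.668,-.069,.107),35),((.668,-.069,.107),20),((.664,.009,.107),35),((.664,.009,.107),20),((.604,.007,.054),60)]:
  for sg in(-1,1):
    b=ik(G,th,sg=sg);print(G,th,sg,len(b),[(round(m,2),list(q)) for m,q in b[:2]])
E
```

```text
(0.608, -0.071, 0.054) 50 -1 12 [(np.float64(0.23), [np.float64(-0.3), np.float64(0.49), np.float64(0.6), np.float64(2.19), np.float64(4.28), np.float64(0.43), np.float64(0.51)]), (np.float64(0.09), [np.float64(-0.73), np.float64(0.83), np.float64(1.21), np.float64(2.19), np.float64(4.33), np.float64(0.86), np.float64(0.21)])]
(0.608, -0.071, 0.054) 50 1 11 [(np.float64(0.18), [np.float64(1.03), np.float64(0.69), np.float64(-1.04), np.float64(2.19), np.float64(2.03), np.float64(0.38), np.float64(0.01)]), (np.float64(0.13), [np.float64(0.98), np.float64(0.64), np.float64(-0.96), np.float64(2.19), np.float64(2.09), np.float64(0.33), np.float64(-0.07)])]
(0.608, -0.071, 0.054) 65 -1 9 [(np.float64(0.29), [np.float64(0.89), np.float64(0.63), np.float64(-0.94), np.float64(1.98), np.float64(0.99), np.float64(0.49), np.float64(-2.2)]), (np.float64(0.28), [np.float64(0.89), np.float64(0.62), np.float64(-0.94), np.float64(1.98), np.float64(0.99), np.float64(0.48), np.float64(-2.2)])]
(0.608, -0.071, 0.054) 65 1 12 [(np.float64(0.26), [np.float64(0.93), np.float64(0.66), np.float64(-1.01), np.
[... 4130 characters left out ...]
, np.float64(1.09), np.float64(-2.28)])]
(0.604, 0.007, 0.054) 60 -1 9 [(np.float64(0.11), [np.float64(0.89), np.float64(0.74), np.float64(-1.16), np.float64(2.08), np.float64(1.49), np.float64(0.61), np.float64(-2.75)]), (np.float64(0.1), [np.float64(-0.68), np.float64(0.55), np.float64(0.84), np.float64(2.08), np.float64(-1.34), np.float64(0.42), np.float64(-0.35)])]
(0.604, 0.007, 0.054) 60 1 12 [(np.float64(0.21), [np.float64(0.83), np.float64(0.66), np.float64(-1.06), np.float64(2.08), np.float64(1.43), np.float64(0.53), np.float64(0.41)]), (np.float64(0.17), [np.float64(0.68), np.float64(0.54), np.float64(-0.84), np.float64(2.08), np.float64(1.28), np.float64(0.37), np.float64(0.49)])]
```

```bash
cat > log.py <<'E'
import json
from h import *
s=read_state()
open('log.jsonl','a').write(json.dumps([list(map(float,s['qpos'])),list(map(float,s['tcp_pos'])),list(map(float,s['tool_rot']))])+'\n')
print(np.round(s['qpos'],4),s['tcp_pos'])
E
python3 log.py
python3 - <<'E'
from feas import *
for G,th in [((.53,-.075,.14),38),((.608,-.071,.054),40),((.608,-.071,.054),33),((.668,-.069,.107),33),((.668,-.069,.107),25),((.664,.009,.107),25),((.604,.007,.054),33)]:
  for sg in(-1,1):
    b=ik(G,th,sg=sg,n=40);b=[x for x in b if x[1][4]>1.5];print(G,th,sg,len(b),[(round(float(m),2),[float(v) for v in q]) for m,q in b[:3]])
E
```

```text
[ 0.0229  0.1816  0.1989  2.2706 -1.4384  0.1986  0.0523] [ 0.57181287 -0.07585596  0.10997346]
(0.53, -0.075, 0.14) 38 -1 11 [(0.11, [-0.25, 0.17, 0.61, 2.46, 3.98, 0.51, 0.97]), (0.11, [-0.06, 0.16, 0.4, 2.46, 3.94, 0.48, 1.02]), (0.11, [0.81, 0.17, -0.53, 2.46, 3.73, 0.38, 1.3])]
(0.53, -0.075, 0.14) 38 1 15 [(0.11, [0.88, 0.17, -0.6, 2.46, 3.7, 0.38, -1.81]), (0.11, [0.09, 0.15, 0.24, 2.46, 3.91, 0.46, -2.08]), (0.11, [-0.71, 0.31, 1.14, 2.46, 4.11, 0.65, -2.38])]
(0.608, -0.071, 0.054) 40 -1 10 [(0.28, [-0.27, 0.55, 0.58, 2.29, 3.83, 0.67, 0.95]), (0.28, [0.45, 0.49, -0.25, 2.29, 3.43, 0.48, 1.58]), (0.28, [-0.06, 0.5, 0.34, 2.29, 3.74, 0.6, 1.12])]
(0.608, -0.071, 0.054) 40 1 18 [(0.28, [0.48, 0.49, -0.29, 2.29, 3.41, 0.48, -1.52]), (0.28, [0.46, 0.49, -0.26, 2.29, 3.43, 0.48, -1.55]), (0.28, [1.01, 0.71, -0.94, 2.29, 2.78, 0.5, -0.67])]
(0.608, -0.071, 0.054) 33 -1 13 [(0.22, [0.86, 0.68, -0.71, 2.35, 3.17, 0.68, 2.08]), (0.22, [0.32, 0.55, -0.08, 2.35, 3.48, 0.75, 1.52]), (0.22, [0.15, 0.55, 0.11, 2.35, 3.54, 0.78, 1.39])]
(0.608, -0.071, 0.054) 33 1 14 [(0.22, [0.39, 0.55, -
[... 952 characters left out ...]
, 2.29, 3.2, 0.81, 1.61]), (0.28, [-0.65, 0.7, 0.79, 2.29, 3.45, 0.91, 0.96]), (0.28, [0.52, 0.61, -0.58, 2.29, 3.04, 0.82, 1.96])]
(0.664, 0.009, 0.107) 25 1 9 [(0.28, [-0.62, 0.68, 0.76, 2.29, 3.44, 0.9, -2.15]), (0.28, [-0.04, 0.53, 0.06, 2.29, 3.24, 0.82, -1.64]), (0.28, [0.42, 0.58, -0.47, 2.29, 3.08, 0.81, -1.27])]
(0.604, 0.007, 0.054) 33 -1 7 [(0.18, [-0.18, 0.55, 0.23, 2.39, 3.31, 0.79, 1.39]), (0.18, [0.0, 0.53, 0.02, 2.39, 3.23, 0.78, 1.54]), (0.18, [0.09, 0.54, -0.08, 2.39, 3.2, 0.77, 1.6])]
(0.604, 0.007, 0.054) 33 1 18 [(0.18, [0.19, 0.54, -0.19, 2.39, 3.16, 0.77, -1.46]), (0.18, [-0.49, 0.62, 0.58, 2.39, 3.44, 0.83, -2.02]), (0.18, [0.71, 0.71, -0.8, 2.39, 2.89, 0.82, -0.93])]
```

```bash
python3 - <<'E'
from h import *
plan([.47,-.12,.25],62)
E
```

```text
t2.42 tcp [ 0.5718 -0.0759  0.11  ] grasp [ 0.5599 -0.0765  0.1247] th 51.0 F [-0.4 -0.2  0.2] w 0.763 q [ 0.02  0.18  0.2   2.27 -1.44  0.2   0.05]
ROW [-155.6, 38.8, -3.7, -0.001, -0.1915, 0.0011]
```

Call:
drive_tool --pt "-60 15 -2 0 0 0" --pt "-110 30 -3 0 -0.1 0" --pt "-155 39 -4 0 -0.19 0" --pt "-155 39 -4 0 -0.19 0" --pt "-155 39 -4 0 -0.19 0"

```text
time: 3.05
tcp_pos: [0.4798, -0.1191, 0.2326]
tool_rot: [-3.141, 1.083, 0.049]
wrist_force: [-0.1, 1.5, -0.5]
grip_width: 0.767
```

```bash
python3 log.py; cat > jp.py <<'E'
from h import *
import feas
from feas import frames,A,L,C,lo,hi
def fk(q):
    return A(q,0)@L, frames(q)[7]@C
def rows(qs):
    """qs list of joint vectors; rows relative to the measured pose, model FK differences"""
    s,p,r=cur(); q0=np.array(s['qpos']); p0,R0=fk(q0)
    print('q',q0.round(2),'model err mm',((p0-p)*1000).round(0))
    for q in qs:
        pp,RR=fk(np.array(q)); rel=R0.T@(pp-p0)*1000; rv=Ro.from_matrix(R0.T@RR).as_rotvec()
        print(rel.round(0).tolist()+rv.round(3).tolist(),' world',(p+pp-p0).round(3),'xdir',RR[:,0].round(2))
E
python3 - <<'E'
from jp import *
s,_,_=cur();q0=np.array(s['qpos'])
qt=np.array([.3,.2,-.1,2.42,3.5,.5,-1.7])
for k in (1,):
    qs=[]
    for a in np.linspace(0,1,22)[1:]:
        q=q0+(qt-q0)*a; qs.append(q)
    rows(qs)
E
```

```text
[-0.1905 -0.1408  0.48    2.0978 -0.1473  0.7133 -1.1331] [ 0.47980122 -0.11906968  0.23259381]
q [-0.19 -0.14  0.48  2.1  -0.15  0.71 -1.13] model err mm [-2. 15.  2.]
[7.0, 33.0, 24.0, -0.111, -0.067, 0.104]  world [ 0.464 -0.153  0.215] xdir [ 0.42 -0.09 -0.91]
[10.0, 67.0, 42.0, -0.227, -0.13, 0.204]  world [ 0.451 -0.187  0.204] xdir [ 0.37 -0.2  -0.91]
[9.0, 100.0, 53.0, -0.347, -0.188, 0.299]  world [ 0.442 -0.221  0.2  ] xdir [ 0.34 -0.3  -0.89]
[5.0, 130.0, 59.0, -0.471, -0.242, 0.389]  world [ 0.436 -0.252  0.2  ] xdir [ 0.32 -0.4  -0.86]
[-1.0, 158.0, 59.0, -0.599, -0.29, 0.474]  world [ 0.435 -0.279  0.206] xdir [ 0.31 -0.49 -0.81]
[-7.0, 182.0, 53.0, -0.732, -0.333, 0.553]  world [ 0.439 -0.303  0.214] xdir [ 0.32 -0.57 -0.76]
[-13.0, 201.0, 42.0, -0.87, -0.37, 0.626]  world [ 0.446 -0.322  0.224] xdir [ 0.34 -0.63 -0.7 ]
[-18.0, 215.0, 27.0, -1.011, -0.401, 0.692]  world [ 0.458 -0.335  0.236] xdir [ 0.38 -0.67 -0.64]
[-21.0, 223.0, 9.0, -1.157, -0.426, 0.75]  world [ 0.473 -0.343  0.247] xdir [ 0.42 -0.7  -0.57]
[-21.0, 226.0, -11.0, -1.306, -0.443, 0.802]  world [ 0.4
[... 429 characters left out ...]
0.59 -0.38]
[24.0, 155.0, -99.0, -2.097, -0.414, 0.937]  world [ 0.586 -0.269  0.257] xdir [ 0.77 -0.52 -0.37]
[41.0, 127.0, -107.0, -2.26, -0.381, 0.938]  world [ 0.599 -0.24   0.246] xdir [ 0.81 -0.45 -0.37]
[59.0, 96.0, -109.0, -2.423, -0.339, 0.93]  world [ 0.608 -0.209  0.232] xdir [ 0.85 -0.36 -0.39]
[77.0, 63.0, -106.0, -2.586, -0.287, 0.914]  world [ 0.612 -0.176  0.214] xdir [ 0.87 -0.27 -0.42]
[96.0, 29.0, -97.0, -2.747, -0.224, 0.889]  world [ 0.612 -0.142  0.194] xdir [ 0.88 -0.18 -0.45]
[113.0, -5.0, -82.0, -2.906, -0.149, 0.856]  world [ 0.605 -0.108  0.171] xdir [ 0.87 -0.08 -0.49]
[129.0, -39.0, -62.0, 3.009, 0.062, -0.8]  world [ 0.594 -0.074  0.148] xdir [ 0.85  0.01 -0.53]
```

Call:
drive_tool --pt "7 33 24 -0.11 -0.067 0.104" --pt "10 67 42 -0.227 -0.13 0.204" --pt "9 100 53 -0.347 -0.188 0.299" --pt "5 130 59 -0.471 -0.242 0.389" --pt "-1 158 59 -0.6 -0.29 0.474" --pt "-7 182 53 -0.732 -0.333 0.553" --pt "-13 201 42 -0.87 -0.37 0.626" --pt "-18 215 27 -1.011 -0.401 0.692" --pt "-21 223 9 -1.157 -0.426 0.75" --pt "-21 223 9 -1.157 -0.426 0.75"

```text
time: 4.3
tcp_pos: [0.4712, -0.3439, 0.2464]
tool_rot: [1.048, 0.614, -1.036]
wrist_force: [0.7, -0.1, -0.2]
grip_width: 0.767
```

```bash
python3 log.py; python3 - <<'E'
from jp import *
s,_,_=cur();q0=np.array(s['qpos'])
qt=np.array([.3,.1,-.1,2.42,3.5,.5,-1.7])
rows([q0+(qt-q0)*a for a in np.linspace(0,1,15)[1:]])
E
```

```text
[-0.0847  0.0088  0.3047  2.2543  1.4248  0.644  -1.4176] [ 0.47116557 -0.34388082  0.2464273 ]
q [-0.08  0.01  0.3   2.25  1.42  0.64 -1.42] model err mm [-3. 27. -6.]
[1.0, 21.0, -3.0, -0.111, -0.002, 0.076]  world [ 0.487 -0.346  0.259] xdir [ 0.47 -0.71 -0.52]
[-0.0, 40.0, -10.0, -0.223, 0.001, 0.15]  world [ 0.505 -0.344  0.271] xdir [ 0.52 -0.71 -0.47]
[-3.0, 58.0, -22.0, -0.336, 0.008, 0.222]  world [ 0.522 -0.337  0.28 ] xdir [ 0.58 -0.69 -0.43]
[-8.0, 73.0, -37.0, -0.449, 0.02, 0.294]  world [ 0.54  -0.326  0.288] xdir [ 0.64 -0.66 -0.39]
[-14.0, 85.0, -55.0, -0.563, 0.035, 0.364]  world [ 0.557 -0.311  0.292] xdir [ 0.69 -0.63 -0.36]
[-21.0, 94.0, -76.0, -0.677, 0.054, 0.432]  world [ 0.572 -0.293  0.294] xdir [ 0.74 -0.58 -0.34]
[-29.0, 99.0, -99.0, -0.791, 0.077, 0.499]  world [ 0.586 -0.272  0.293] xdir [ 0.79 -0.52 -0.33]
[-39.0, 100.0, -124.0, -0.905, 0.104, 0.565]  world [ 0.598 -0.249  0.289] xdir [ 0.83 -0.45 -0.32]
[-49.0, 97.0, -149.0, -1.019, 0.133, 0.63]  world [ 0.607 -0.224  0.282] xdir [ 0.86 -0.38 -0.33]
[-60.0, 90.0, -175.0, -1.132, 0.166, 0.693]  world [ 0.612 -0.197  0.273] xdir [ 0.89 -0.31 -0.34]
[-71.0, 78.0, -200.0, -1.246, 0.201, 0.756]  world [ 0.615 -0.17   0.261] xdir [ 0.91 -0.23 -0.36]
[-83.0, 63.0, -224.0, -1.358, 0.239, 0.818]  world [ 0.614 -0.142  0.247] xdir [ 0.91 -0.15 -0.38]
[-95.0, 44.0, -247.0, -1.471, 0.278, 0.879]  world [ 0.609 -0.115  0.231] xdir [ 0.91 -0.08 -0.41]
[-107.0, 21.0, -267.0, -1.583, 0.32, 0.94]  world [ 0.601 -0.089  0.214] xdir [ 0.89 -0.01 -0.45]
```

Call:
drive_tool --pt "1 21 -3 -0.11 -0.002 0.076" --pt "0 40 -10 -0.223 0.001 0.15" --pt "-3 58 -22 -0.336 0.008 0.222" --pt "-8 73 -37 -0.449 0.02 0.294" --pt "-14 85 -55 -0.563 0.035 0.364" --pt "-21 94 -76 -0.677 0.054 0.432" --pt "-29 99 -99 -0.791 0.077 0.5" --pt "-39 100 -124 -0.905 0.104 0.565" --pt "-39 100 -124 -0.905 0.104 0.565"

```text
time: 5.42
tcp_pos: [0.5967, -0.2497, 0.289]
tool_rot: [0.371, 0.328, -0.501]
wrist_force: [0.9, 0.1, 0.0]
grip_width: 0.767
```

```bash
python3 log.py; python3 - <<'E'
from jp import *
s,p,r=cur();print(r.as_matrix().round(2))
plan([.55,-.075,.13],36)
E
```

```text
[-0.0511  0.0595  0.2859  2.3701  2.6673  0.5646 -1.6373] [ 0.59666789 -0.24965473  0.28898088]
[[ 0.83  0.55  0.09]
 [-0.45  0.76 -0.46]
 [-0.32  0.34  0.88]]
t5.42 tcp [ 0.5967 -0.2497  0.289 ] grasp [ 0.5809 -0.241   0.2951] th 18.8 F [0.9 0.1 0. ] w 0.767 q [-0.05  0.06  0.29  2.37  2.67  0.56 -1.64]
ROW [-51.0, 57.8, -234.0, -0.6158, 0.3835, 0.4347]
```

Call:
drive_tool --pt "-10 11 -46 -0.12 0.08 0.09" --pt "-20 23 -93 -0.25 0.153 0.174" --pt "-30 35 -140 -0.37 0.23 0.26" --pt "-41 46 -187 -0.49 0.307 0.348" --pt "-51 58 -234 -0.616 0.384 0.435" --pt "-51 58 -234 -0.616 0.384 0.435" --pt "-51 58 -234 -0.616 0.384 0.435"

```text
time: 6.3
tcp_pos: [0.5665, -0.076, 0.1207]
tool_rot: [0.001, 0.625, 0.046]
wrist_force: [0.6, 0.6, -0.1]
grip_width: 0.764
```

```bash
python3 log.py; python3 - <<'E'
from h import *
c=cam('side');save(cv2.resize(c[0][130:330,190:450],(780,600),interpolation=cv2.INTER_CUBIC),'s3.png')
d=cam('top');save(cv2.resize(d[0][120:300,220:430],(700,600),interpolation=cv2.INTER_CUBIC),'t3.png')
plan([.608,-.071,.054],36)
E
```

```text
[ 0.0783  0.2233  0.2026  2.4789  3.7027  0.5588 -1.9063] [ 0.5665194  -0.07602525  0.12065249]
t6.40 tcp [ 0.5663 -0.0755  0.1206] grasp [ 0.5509 -0.0762  0.1317] th 35.8 F [-0.1 -0.6  0. ] w 0.761 q [ 0.08  0.22  0.2   2.48  3.7   0.56 -1.91]
ROW [91.9, 2.6, -29.5, -0.0024, 0.0029, 0.0025]
```

View pics/s3.png

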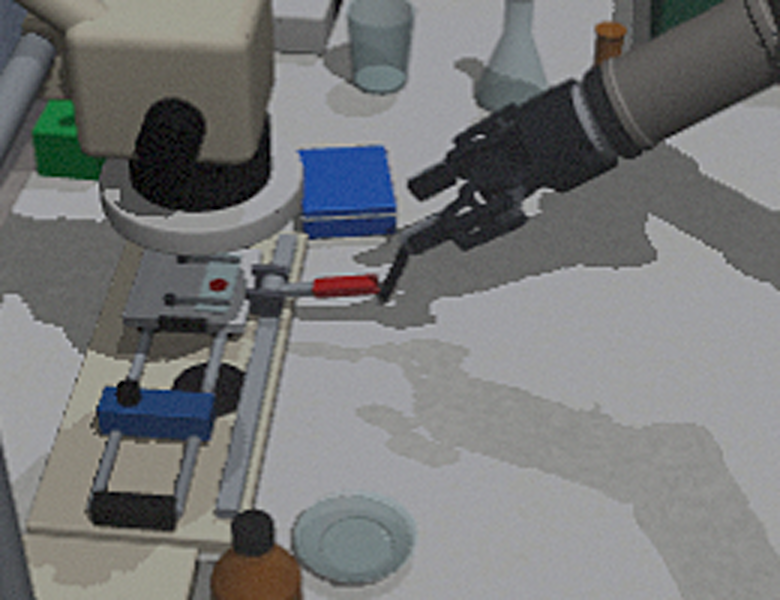

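View pics/t3.png

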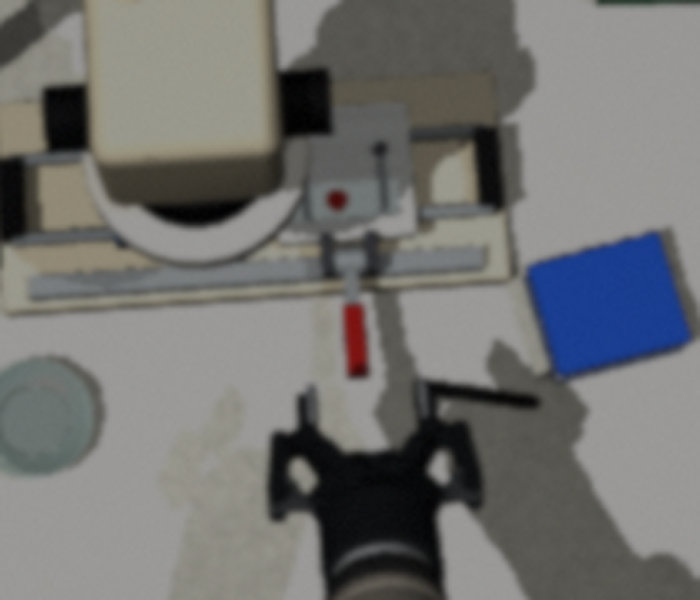

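Call:
drive_tool --pt "30 2.5 -10 0 0 0" --pt "60 2.5 -20 0 0 0" --pt "92 2.5 -29.5 0 0 0" --pt "92 2.5 -29.5 0 0 0" --pt "92 2.5 -29.5 0 0 0"

```text
time: 7.02
tcp_pos: [0.6234, -0.071, 0.0438]
tool_rot: [0.0, 0.624, 0.045]
wrist_force: [0.3, 0.1, -0.5]
grip_width: 0.761
```

```bash
python3 log.py; python3 - <<'E'
from h import *
c=cam('side');save(cv2.resize(c[0][180:280,230:390],(800,500),interpolation=cv2.INTER_CUBIC),'s4.png')
d=cam('top');save(cv2.resize(d[0][170:270,270:400],(780,600),interpolation=cv2.INTER_CUBIC),'t4.png')
plan([.608,-.071,.054],36)
E
```

```text
[ 0.0256  0.5223  0.2083  2.3797  3.539   0.7426 -1.8075] [ 0.62340412 -0.07096102  0.0438169 ]
t7.12 tcp [ 0.6234 -0.0709  0.0445] grasp [ 0.608  -0.0716  0.0556] th 35.7 F [ 0.7 -0.2 -0.3] w 0.764 q [ 0.03  0.52  0.21  2.38  3.54  0.74 -1.81]
ROW [0.9, 0.7, -1.3, -0.003, 0.0052, 0.0036]
```

View pics/s4.png

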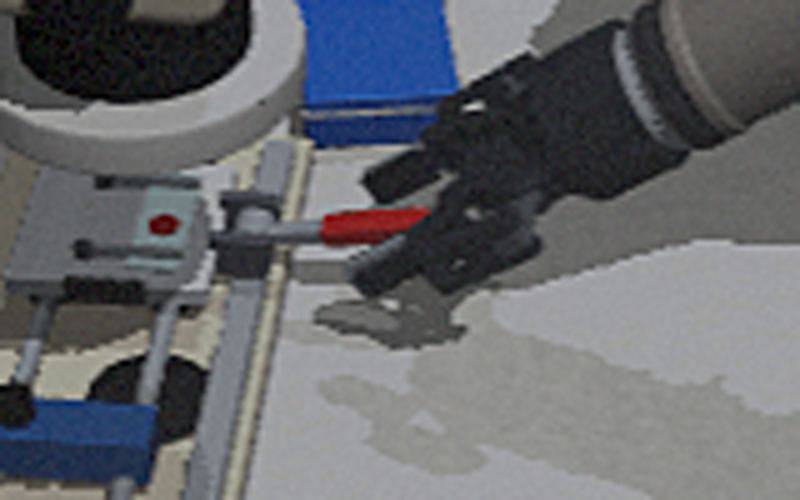

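View pics/t4.png

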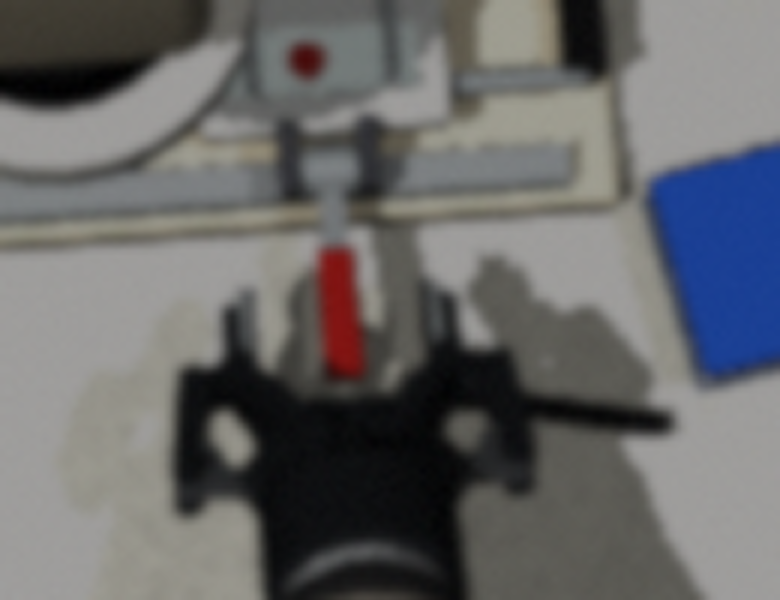

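Call:
drive_tool --pt "1 0.5 -1 0 0 0" --pt "1 0.5 -1 0 0 0" --pt "1 0.5 -1 0 0 0" --pt "1 0.5 -1 0 0 0" --pt "1 0.5 -1 0 0 0" --pt "1 0.5 -1 0 0 0" --pt "1 0.5 -1 0 0 0" --pt "1 0.5 -1 0 0 0" --fingers 255 --newtons 30

```text
time: 8.12
tcp_pos: [0.6236, -0.0714, 0.0436]
tool_rot: [-0.0, 0.622, 0.044]
wrist_force: [-4.9, -2.3, 5.1]
grip_width: 0.182
```

```bash
python3 log.py; cat > arc.py <<'E'
from h import *
# stage x-axis ex; pivot from grasp now
import sys
def arc(G0,phi0,phis,ths,dy=0,yaw=.05,r=.065):
    ex=np.array([np.cos(yaw),np.sin(yaw),0]);ey=np.array([-np.sin(yaw),np.cos(yaw),0])
    f=lambda a:-np.cos(a)*ex*r+np.array([0,0,np.sin(a)*r])
    piv=G0-f(phi0+np.radians(10))
    print('pivot',piv.round(4))
    for a,t in zip(phis,ths): 
        print(a,end=' ');plan(piv+f(a+np.radians(10))+dy*ey,t,yaw)
E
python3 - <<'E'
from arc import *
s,p,r=cur();G=p-.019*r.as_matrix()[:,0]
arc(G,0,[.15,.3,.45,.6,.75,.9,1.05,1.2,1.3],[36,35,34,33,32,31,30,30,30])
E
```

```text
[ 0.0246  0.5246  0.2093  2.3805  3.5353  0.7472 -1.8054] [ 0.62355699 -0.07135425  0.0435813 ]
pivot [ 0.6721 -0.0688  0.0434]
0.15 t8.12 tcp [ 0.6236 -0.0714  0.0436] grasp [ 0.6081 -0.072   0.0547] th 35.6 F [-4.9 -2.3  5.1] w 0.182 q [ 0.02  0.52  0.21  2.38  3.54  0.75 -1.81]
ROW [-3.5, 0.1, 9.0, -0.0036, 0.0061, 0.0051]
0.3 t8.12 tcp [ 0.6236 -0.0714  0.0436] grasp [ 0.6081 -0.072   0.0547] th 35.6 F [-4.9 -2.3  5.1] w 0.182 q [ 0.02  0.52  0.21  2.38  3.54  0.75 -1.81]
ROW [-5.7, 0.1, 18.8, -0.0035, -0.0113, 0.0052]
0.45 t8.12 tcp [ 0.6236 -0.0714  0.0436] grasp [ 0.6081 -0.072   0.0547] th 35.6 F [-4.9 -2.3  5.1] w 0.182 q [ 0.02  0.52  0.21  2.38  3.54  0.75 -1.81]
ROW [-6.4, 0.2, 28.8, -0.0035, -0.0288, 0.0052]
0.6 t8.12 tcp [ 0.6236 -0.0714  0.0436] grasp [ 0.6081 -0.072   0.0547] th 35.6 F [-4.9 -2.3  5.1] w 0.182 q [ 0.02  0.52  0.21  2.38  3.54  0.75 -1.81]
ROW [-5.7, 0.2, 38.9, -0.0034, -0.0462, 0.0052]
0.75 t8.12 tcp [ 0.6236 -0.0714  0.0436] grasp [ 0.6081 -0.072   0.0547] th 35.6 F [-4.9 -2.3  5.1] w 0.182 q [ 0.02  0.52  0.21  2.38  3.54  0.75 -1.81]
ROW [-3.5, 0.3, 48.7, -0.0034, -0.0637, 0.0053]
0.9 t8.12 tcp [ 0.6236 -0.0714  0.0436] grasp [ 0.6081 -0.072   0.0547] th 35.6 F [-4.9 -2.3  5.1] w 0.182 q [ 0.02  0.52  0.21  2.38  3.54  0.75 -1.81]
ROW [0.1, 0.3, 58.1, -0.0034, -0.0811, 0.0053]
1.05 t8.12 tcp [ 0.6236 -0.0714  0.0436] grasp [ 0.6081 -0.072   0.0547] th 35.6 F [-4.9 -2.3  5.1] w 0.182 q [ 0.02  0.52  0.21  2.38  3.54  0.75 -1.81]
ROW [4.9, 0.4, 66.8, -0.0033, -0.0986, 0.0053]
1.2 t8.12 tcp [ 0.6236 -0.0714  0.0436] grasp [ 0.6081 -0.072   0.0547] th 35.6 F [-4.9 -2.3  5.1] w 0.182 q [ 0.02  0.52  0.21  2.38  3.54  0.75 -1.81]
ROW [11.0, 0.4, 74.4, -0.0033, -0.0986, 0.0053]
1.3 t8.12 tcp [ 0.6236 -0.0714  0.0436] grasp [ 0.6081 -0.072   0.0547] th 35.6 F [-4.9 -2.3  5.1] w 0.182 q [ 0.02  0.52  0.21  2.38  3.54  0.75 -1.81]
ROW [15.7, 0.5, 78.9, -0.0033, -0.0986, 0.0053]
```

Call:
drive_tool --pt "-3.5 0 9 0 0 0" --pt "-5.7 0 19 0 -0.01 0" --pt "-6.4 0 29 0 -0.03 0" --pt "-5.7 0 39 0 -0.046 0" --pt "-5.7 0 39 0 -0.046 0"

```text
time: 8.75
tcp_pos: [0.6398, -0.0709, 0.0774]
tool_rot: [0.0, 0.579, 0.043]
wrist_force: [-7.3, -1.7, -2.5]
grip_width: 0.179
```

```bash
python3 - <<'E'
from arc import *
c=cam('side');save(cv2.resize(c[0][160:280,230:390],(800,600),interpolation=cv2.INTER_CUBIC),'s5.png')
G=np.array([.6081,-.072,.0547])
arc(G,0,[.75,.9,1.05,1.2,1.3],[32,31,30,30,30])
E
```

```text
pivot [ 0.672  -0.0688  0.0434]
0.75 t8.80 tcp [ 0.6398 -0.0709  0.0774] grasp [ 0.6239 -0.0716  0.0878] th 33.2 F [-6.3 -1.5 -3.6] w 0.178 q [ 0.02  0.47  0.21  2.36  3.54  0.71 -1.82]
ROW [3.4, 0.6, 11.6, -0.0044, -0.0208, 0.0061]
0.9 t8.80 tcp [ 0.6398 -0.0709  0.0774] grasp [ 0.6239 -0.0716  0.0878] th 33.2 F [-6.3 -1.5 -3.6] w 0.178 q [ 0.02  0.47  0.21  2.36  3.54  0.71 -1.82]
ROW [7.4, 0.6, 20.9, -0.0043, -0.0382, 0.0062]
1.05 t8.80 tcp [ 0.6398 -0.0709  0.0774] grasp [ 0.6239 -0.0716  0.0878] th 33.2 F [-6.3 -1.5 -3.6] w 0.178 q [ 0.02  0.47  0.21  2.36  3.54  0.71 -1.82]
ROW [12.6, 0.7, 29.4, -0.0043, -0.0557, 0.0062]
1.2 t8.80 tcp [ 0.6398 -0.0709  0.0774] grasp [ 0.6239 -0.0716  0.0878] th 33.2 F [-6.3 -1.5 -3.6] w 0.178 q [ 0.02  0.47  0.21  2.36  3.54  0.71 -1.82]
ROW [19.1, 0.8, 36.7, -0.0043, -0.0557, 0.0062]
1.3 t8.80 tcp [ 0.6398 -0.0709  0.0774] grasp [ 0.6239 -0.0716  0.0878] th 33.2 F [-6.3 -1.5 -3.6] w 0.178 q [ 0.02  0.47  0.21  2.36  3.54  0.71 -1.82]
ROW [23.9, 0.8, 41.0, -0.0043, -0.0557, 0.0062]
```

View pics/s5.png

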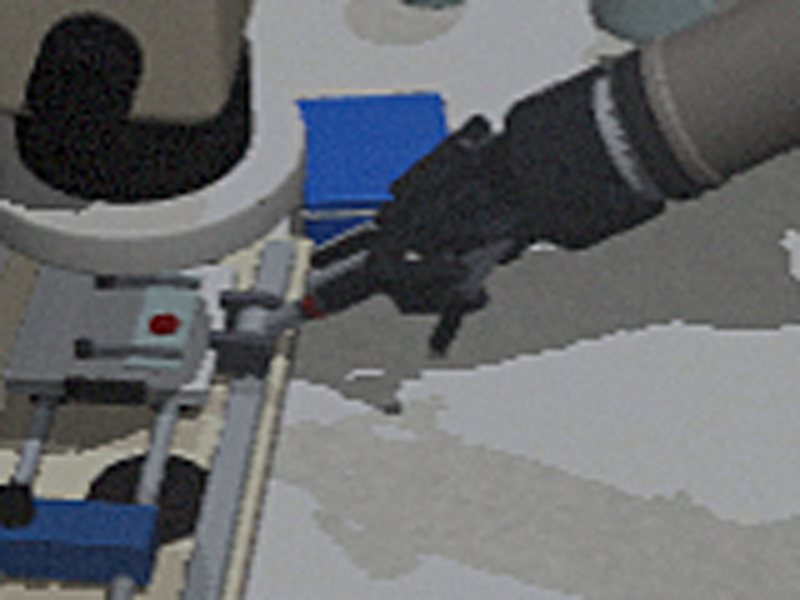

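Call:
drive_tool --pt "3.4 0 11.6 0 -0.02 0" --pt "7.4 0 21 0 -0.038 0" --pt "12.6 0 29.4 0 -0.056 0" --pt "13 0 30 0 -0.056 0" --pt "13 0 30 0 -0.056 0"

```text
time: 9.43
tcp_pos: [0.6673, -0.0705, 0.0965]
tool_rot: [0.001, 0.521, 0.041]
wrist_force: [-4.1, -2.9, 0.2]
grip_width: 0.183
```

```bash
python3 - <<'E'
from arc import *
c=cam('side');save(cv2.resize(c[0][160:280,230:390],(800,600),interpolation=cv2.INTER_CUBIC),'s6.png')
s,p,r=cur();G=p-.019*r.as_matrix()[:,0]
for dy in(.02,.05,.07): plan(G+dy*np.array([-.05,.9988,0]),30)
d=G-np.array([.6700,-.069,.0425]);print(d,np.arctan2(d[2],-d[0])-np.radians(10),np.hypot(d[2],d[0]))
E
```

```text
t9.47 tcp [ 0.6673 -0.0706  0.0965] grasp [ 0.6509 -0.0712  0.1059] th 29.8 F [-5.6 -3.   0.7] w 0.181 q [ 0.02  0.48  0.2   2.32  3.52  0.75 -1.82]
ROW [-0.2, 20.1, -0.2, -0.005, 0.0027, 0.0076]
t9.47 tcp [ 0.6673 -0.0706  0.0965] grasp [ 0.6509 -0.0712  0.1059] th 29.8 F [-5.6 -3.   0.7] w 0.181 q [ 0.02  0.48  0.2   2.32  3.52  0.75 -1.82]
ROW [-0.4, 50.1, -0.3, -0.005, 0.0027, 0.0076]
t9.47 tcp [ 0.6673 -0.0706  0.0965] grasp [ 0.6509 -0.0712  0.1059] th 29.8 F [-5.6 -3.   0.7] w 0.181 q [ 0.02  0.48  0.2   2.32  3.52  0.75 -1.82]
ROW [-0.5, 70.1, -0.4, -0.005, 0.0027, 0.0076]
[-0.01911871 -0.002245    0.06342479] 1.1034869294901284 0.06624370876467998
```

View pics/s6.png

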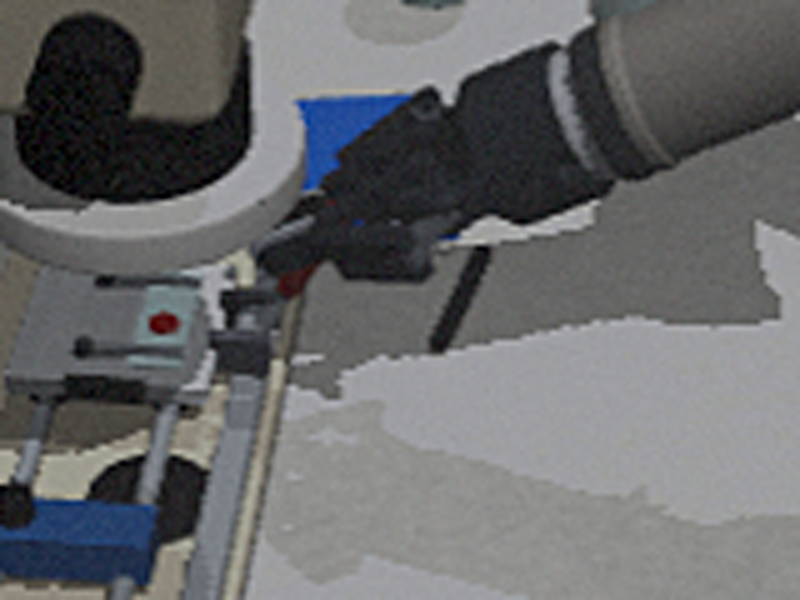

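Call:
drive_tool --pt "0 5 0 0 0 0" --pt "0 10 0 0 0 0" --pt "0 15 0 0 0 0" --pt "0 20 0 0 0 0" --pt "-0.2 25 -0.2 0 0 0" --pt "-0.2 30 -0.2 0 0 0" --pt "-0.3 35 -0.2 0 0 0" --pt "-0.3 40 -0.3 0 0 0" --pt "-0.4 45 -0.3 0 0 0" --pt "-0.4 50 -0.3 0 0 0"

```text
time: 10.72
tcp_pos: [0.6648, -0.0203, 0.0965]
tool_rot: [0.001, 0.521, 0.041]
wrist_force: [-3.4, -3.8, -1.1]
grip_width: 0.18
```

```bash
python3 - <<'E'
from arc import *
c=cam('side');save(cv2.resize(c[0][160:280,230:390],(800,600),interpolation=cv2.INTER_CUBIC),'s7.png')
s,p,r=cur();G=p-.019*r.as_matrix()[:,0]
for dy in(.01,.025): plan(G+dy*np.array([-.05,.9988,0]),30)
E
```

```text
t10.78 tcp [ 0.6647 -0.019   0.0965] grasp [ 0.6482 -0.0198  0.1059] th 29.8 F [-4.6 -2.5 -0.1] w 0.18 q [-0.12  0.47  0.2   2.35  3.34  0.73 -1.75]
ROW [-0.1, 10.1, -0.1, -0.0045, 0.0029, 0.0058]
t10.78 tcp [ 0.6647 -0.019   0.0965] grasp [ 0.6482 -0.0198  0.1059] th 29.8 F [-4.6 -2.5 -0.1] w 0.18 q [-0.12  0.47  0.2   2.35  3.34  0.73 -1.75]
ROW [-0.1, 25.1, -0.2, -0.0045, 0.0029, 0.0058]
```

View pics/s7.png

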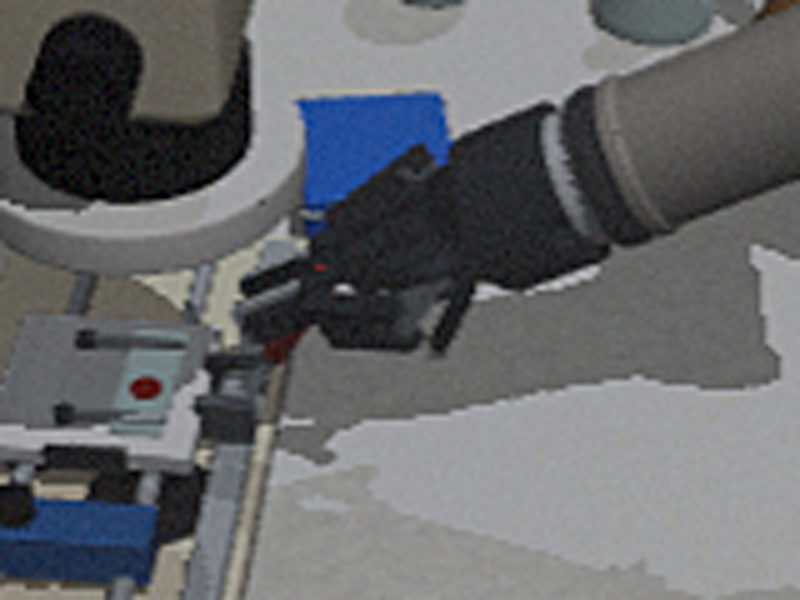

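Call:
drive_tool --pt "0 3 0 0 0 0" --pt "0 6 0 0 0 0" --pt "0 9 0 0 0 0" --pt "0 12 0 0 0 0" --pt "0 15 0 0 0 0" --pt "-0.1 17 0 0 0 0" --pt "-0.1 18 0 0 0 0"

```text
time: 11.65
tcp_pos: [0.6637, -0.0009, 0.0965]
tool_rot: [0.001, 0.521, 0.043]
wrist_force: [-3.6, -3.7, -1.0]
grip_width: 0.182
```

```bash
python3 - <<'E'
from arc import *
c=cam('side');save(cv2.resize(c[0][190:280,230:350],(800,600),interpolation=cv2.INTER_CUBIC),'s8.png')
s,p,r=cur();print(s['time'],p,s['wrist_force'],s['grip_width'])
E
```

```text
11.7 [ 0.66372596 -0.0007461   0.09651544] [-2.70816979 -3.14829982 -1.19835437] 0.18114586032835414
```

View pics/s8.png

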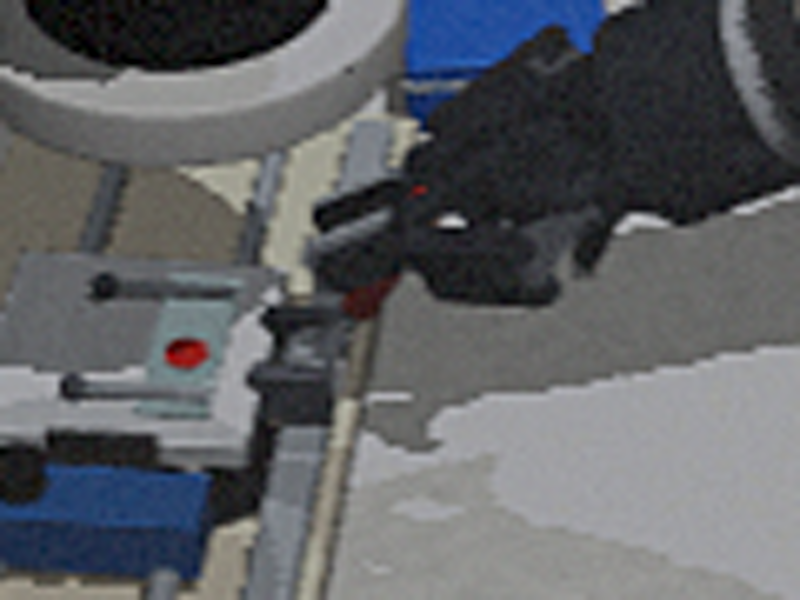

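Call:
drive_tool --pt "0 1 0 0 0 0" --pt "0 2 0 0 0 0" --pt "0 3 0 0 0 0" --pt "0 4 0 0 0 0" --pt "0 5 0 0 0 0"

```text
time: 12.32
tcp_pos: [0.6635, 0.0042, 0.0965]
tool_rot: [0.001, 0.521, 0.043]
wrist_force: [-3.8, -3.7, -0.7]
grip_width: 0.183
```

Call:
drive_tool --pt "0 1 0 0 0 0" --pt "0 2 0 0 0 0"

```text
time: 12.58
tcp_pos: [0.6633, 0.0061, 0.0965]
tool_rot: [0.001, 0.521, 0.043]
wrist_force: [-2.7, -4.2, -1.0]
grip_width: 0.183
```

Call:
drive_tool --pt "0 1 0 0 0 0" --pt "0 2 0 0 0 0"

```text
time: 12.82
tcp_pos: [0.6632, 0.0081, 0.0965]
tool_rot: [0.001, 0.521, 0.043]
wrist_force: [-4.0, -4.4, -0.6]
grip_width: 0.183
```

Call:
drive_tool --pt "0 1 0 0 0 0" --pt "0 2 0 0 0 0"

```text
time: 13.08
tcp_pos: [0.6631, 0.0102, 0.0965]
tool_rot: [0.001, 0.521, 0.043]
wrist_force: [-3.5, -3.2, -0.9]
grip_width: 0.183
```

```bash
python3 - <<'E'
from arc import *
c=cam('side');save(cv2.resize(c[0][190:280,230:350],(800,600),interpolation=cv2.INTER_CUBIC),'s9.png')
s,p,r=cur();print(s['time'],p,s['wrist_force'],s['grip_width'])
E
```

```text
13.125 [0.66314425 0.0104159  0.09652972] [-3.17048034 -4.08520279 -0.89066348] 0.18158925760857908
```

View pics/s9.png

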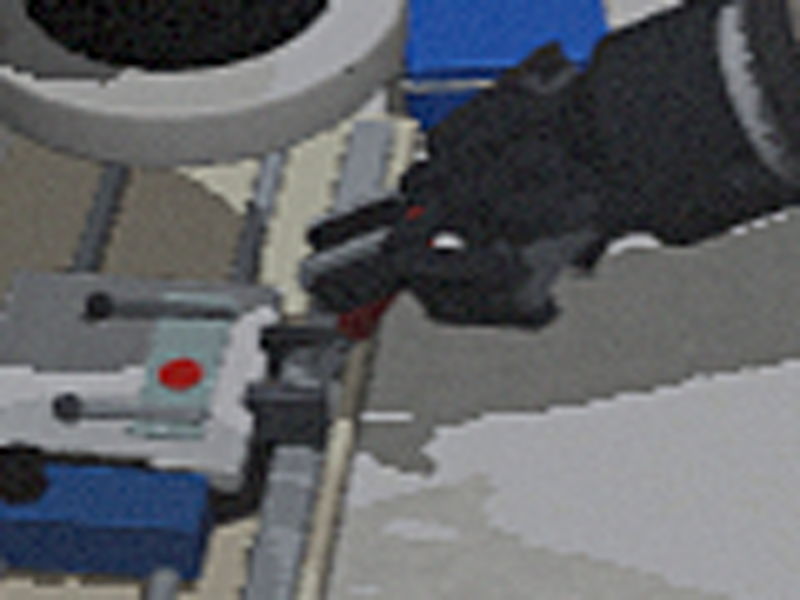

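Call:
drive_tool --pt "0 1 0 0 0 0"

```text
time: 13.25
tcp_pos: [0.6631, 0.0113, 0.0965]
tool_rot: [0.001, 0.521, 0.043]
wrist_force: [-4.0, -4.1, -1.6]
grip_width: 0.184
```

Call:
drive_tool --pt "0 1 0 0 0 0"

```text
time: 13.38
tcp_pos: [0.6631, 0.0123, 0.0965]
tool_rot: [0.001, 0.521, 0.043]
wrist_force: [-3.7, -3.2, -0.4]
grip_width: 0.185
```

Call:
drive_tool --pt "0 1 0 0 0 0"

```text
time: 13.5
tcp_pos: [0.663, 0.0133, 0.0965]
tool_rot: [0.001, 0.521, 0.043]
wrist_force: [-3.4, -4.3, -1.4]
grip_width: 0.177
```

Call:
drive_tool --pt "0 1 0 0 0 0"

```text
time: 13.62
tcp_pos: [0.6629, 0.0143, 0.0965]
tool_rot: [0.001, 0.521, 0.043]
wrist_force: [-3.3, -3.3, -1.9]
grip_width: 0.183
```

Call:
drive_tool --pt "0 1 0 0 0 0"

```text
time: 13.75
tcp_pos: [0.6629, 0.0153, 0.0965]
tool_rot: [0.001, 0.521, 0.043]
wrist_force: [-2.8, -4.3, -1.1]
grip_width: 0.181
```

Call:
drive_tool --pt "0 1 0 0 0 0"

```text
time: 13.88
tcp_pos: [0.6629, 0.0163, 0.0965]
tool_rot: [0.001, 0.521, 0.042]
wrist_force: [-3.8, -5.4, -2.1]
grip_width: 0.182
```

```bash
python3 - <<'E'
from arc import *
c=cam('side');save(cv2.resize(c[0][190:280,230:350],(800,600),interpolation=cv2.INTER_CUBIC),'s10.png')
s,p,r=cur();print(s['time'],p,s['wrist_force'],s['grip_width'])
E
```

```text
13.925 [0.66283801 0.0161898  0.09652919] [-3.29814392 -3.7386028  -2.02527545] 0.18081361301470836
```

View pics/s10.png

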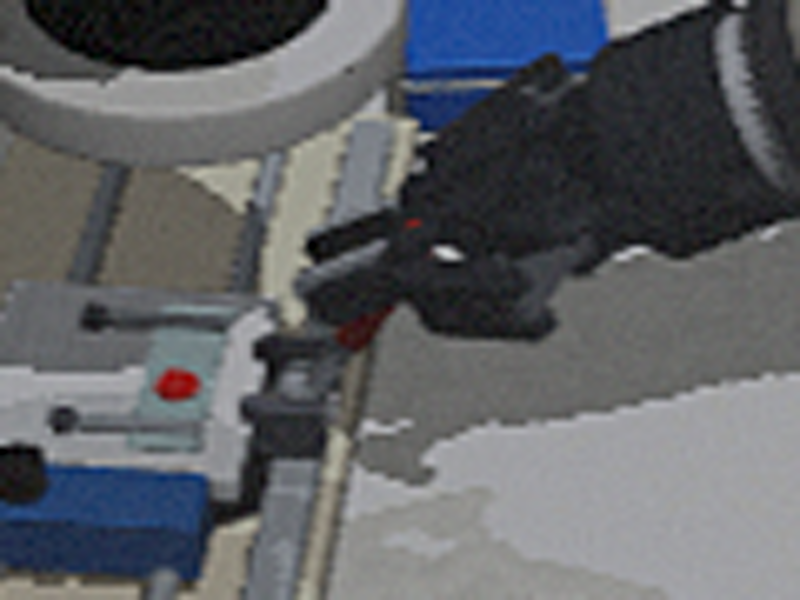

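Call:
drive_tool --pt "0 1 0 0 0 0"

```text
time: 14.05
tcp_pos: [0.6628, 0.0163, 0.0966]
tool_rot: [0.001, 0.521, 0.04]
wrist_force: [-2.3, -5.0, -1.3]
grip_width: 0.179
```

Call:
drive_tool --pt "0 1 0 0 0 0"

```text
time: 14.18
tcp_pos: [0.6628, 0.0162, 0.0965]
tool_rot: [0.001, 0.521, 0.038]
wrist_force: [-2.7, -4.9, -1.6]
grip_width: 0.183
```

Call:
drive_tool --pt "0 1 0 0 0 0"

```text
time: 14.3
tcp_pos: [0.6628, 0.0162, 0.0965]
tool_rot: [0.0, 0.521, 0.036]
wrist_force: [-1.9, -5.1, -1.4]
grip_width: 0.176
```

Call:
drive_tool --pt "0 2 0 0 0 0" --pt "0 3 0 0 0 0" --pt "0 3 0 0 0 0"

```text
time: 14.68
tcp_pos: [0.6628, 0.0162, 0.0965]
tool_rot: [-0.001, 0.521, 0.03]
wrist_force: [-3.1, -8.2, -2.2]
grip_width: 0.183
```

```bash
python3 - <<'E'
from arc import *
c=cam('side');save(cv2.resize(c[0][200:275,225:325],(800,600),interpolation=cv2.INTER_CUBIC),'s11.png')
s,p,r=cur();print(s['time'],p,s['wrist_force'],s['grip_width'],s['qpos'].round(2),s['tool_rot'])
E
```

```text
14.725 [0.66279684 0.01624349 0.09649567] [-1.9915335  -7.54933224 -1.50660451] 0.18289422657297774 [-0.24  0.47  0.2   2.36  3.17  0.72 -1.69] [-0.00057197  0.52076454  0.03038661]
```

View pics/s11.png

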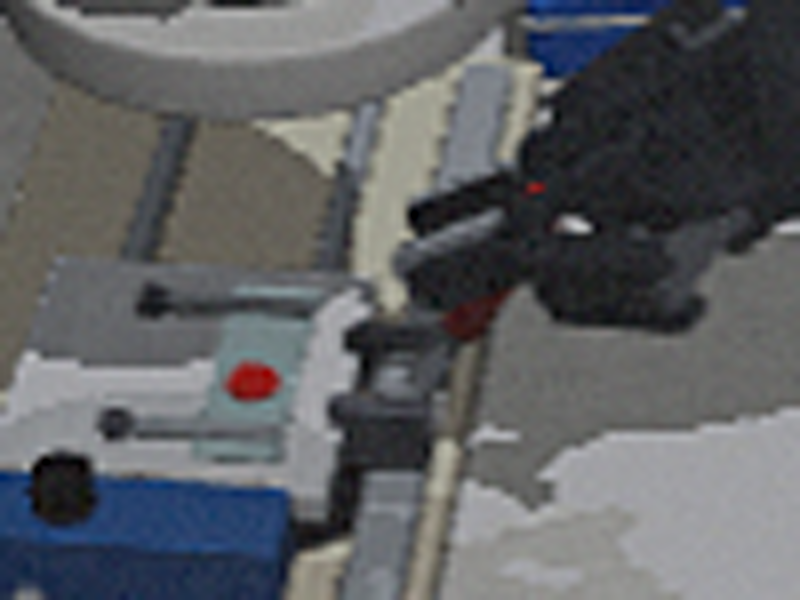

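```bash
cat > low.py <<'E'
from h import *
def low(phis,ths,push=.004,yaw=.05,r=.0655,y0=.0157):
    ex=np.array([np.cos(yaw),np.sin(yaw),0]);ey=np.array([-np.sin(yaw),np.cos(yaw),0])
    s,p,rr=cur();G=p-.019*rr.as_matrix()[:,0]
    piv=np.array([.6677,y0+.0011,.0434])
    d=G-piv;print('now phi',np.arctan2(d[2],-d@ex)-np.radians(10),'r',np.hypot(d[2],d@ex),'y',d@ey)
    for a,t in zip(phis,ths):
        b=a+np.radians(10)
        print(a,end=' ');plan(piv-np.cos(b)*ex*r+np.array([0,0,np.sin(b)*r])+push*ey,t,yaw)
E
python3 - <<'E'
from low import *
low([.95,.8,.65,.5,.35],[30,31,32,33,34])
E
```

```text
now phi 1.0665720358757589 r 0.06610950238898365 y 1.2476355469308266e-05
0.95 t14.72 tcp [0.6628 0.0162 0.0965] grasp [0.6463 0.0157 0.1059] th 29.8 F [-2.  -7.5 -1.5] w 0.183 q [-0.24  0.47  0.2   2.36  3.17  0.72 -1.69]
ROW [-4.3, 4.2, -6.5, -0.0092, 0.0028, 0.017]
0.8 t14.72 tcp [0.6628 0.0162 0.0965] grasp [0.6463 0.0157 0.1059] th 29.8 F [-2.  -7.5 -1.5] w 0.183 q [-0.24  0.47  0.2   2.36  3.17  0.72 -1.69]
ROW [-9.3, 4.0, -15.3, -0.0094, 0.0203, 0.0169]
0.65 t14.72 tcp [0.6628 0.0162 0.0965] grasp [0.6463 0.0157 0.1059] th 29.8 F [-2.  -7.5 -1.5] w 0.183 q [-0.24  0.47  0.2   2.36  3.17  0.72 -1.69]
ROW [-12.9, 3.9, -24.8, -0.0095, 0.0377, 0.0168]
0.5 t14.72 tcp [0.6628 0.0162 0.0965] grasp [0.6463 0.0157 0.1059] th 29.8 F [-2.  -7.5 -1.5] w 0.183 q [-0.24  0.47  0.2   2.36  3.17  0.72 -1.69]
ROW [-15.1, 3.7, -34.7, -0.0097, 0.0552, 0.0168]
0.35 t14.72 tcp [0.6628 0.0162 0.0965] grasp [0.6463 0.0157 0.1059] th 29.8 F [-2.  -7.5 -1.5] w 0.183 q [-0.24  0.47  0.2   2.36  3.17  0.72 -1.69]
ROW [-15.9, 3.6, -44.8, -0.0098, 0.0726, 0.0167]
```

Call:
drive_tool --pt "-4.3 4 -6.5 -0.005 0.003 0.01" --pt "-9.3 4 -15.3 -0.01 0.02 0.017" --pt "-12.9 4 -24.8 -0.01 0.038 0.017" --pt "-15.1 4 -34.7 -0.01 0.055 0.017" --pt "-15.1 4 -34.7 -0.01 0.055 0.017"

```text
time: 15.35
tcp_pos: [0.6388, 0.0155, 0.0809]
tool_rot: [-0.0, 0.558, 0.042]
wrist_force: [2.4, -8.4, 4.0]
grip_width: 0.18
```

```bash
python3 - <<'E'
from low import *
low([.35,.2,.05,-.05,-.12],[33,34,35,36,36])
E
```

```text
now phi 0.6379774952833709 r 0.06552302631267874 y 0.00023141441362386312
0.35 t15.35 tcp [0.6388 0.0155 0.0809] grasp [0.6227 0.0148 0.091 ] th 32.0 F [ 2.4 -8.4  4. ] w 0.18 q [-0.23  0.46  0.2   2.4   3.2   0.73 -1.69]
ROW [-2.1, 3.8, -19.0, -0.0037, 0.0176, 0.0064]
0.2 t15.35 tcp [0.6388 0.0155 0.0809] grasp [0.6227 0.0148 0.091 ] th 32.0 F [ 2.4 -8.4  4. ] w 0.18 q [-0.23  0.46  0.2   2.4   3.2   0.73 -1.69]
ROW [-1.0, 3.8, -29.1, -0.0038, 0.0351, 0.0064]
0.05 t15.35 tcp [0.6388 0.0155 0.0809] grasp [0.6227 0.0148 0.091 ] th 32.0 F [ 2.4 -8.4  4. ] w 0.18 q [-0.23  0.46  0.2   2.4   3.2   0.73 -1.69]
ROW [1.5, 3.8, -38.9, -0.0038, 0.0525, 0.0064]
-0.05 t15.35 tcp [0.6388 0.0155 0.0809] grasp [0.6227 0.0148 0.091 ] th 32.0 F [ 2.4 -8.4  4. ] w 0.18 q [-0.23  0.46  0.2   2.4   3.2   0.73 -1.69]
ROW [3.9, 3.8, -45.3, -0.0039, 0.07, 0.0063]
-0.12 t15.35 tcp [0.6388 0.0155 0.0809] grasp [0.6227 0.0148 0.091 ] th 32.0 F [ 2.4 -8.4  4. ] w 0.18 q [-0.23  0.46  0.2   2.4   3.2   0.73 -1.69]
ROW [6.0, 3.7, -49.4, -0.0039, 0.07, 0.0063]
```

Call:
drive_tool --pt "-2 4 -10 0 0.01 0.003" --pt "-2.1 4 -19 0 0.018 0.006" --pt "-1 4 -29 0 0.035 0.006" --pt "1.5 4 -39 0 0.05 0.006" --pt "3.9 4 -45 0 0.07 0.006" --pt "6 4 -49.5 0 0.07 0.006" --pt "6 4 -49.5 0 0.07 0.006"

```text
time: 16.23
tcp_pos: [0.6233, 0.0147, 0.0421]
tool_rot: [0.003, 0.612, 0.042]
wrist_force: [-3.0, -8.6, 8.1]
grip_width: 0.181
```

```bash
python3 - <<'E'
from low import *
c=cam('side');save(cv2.resize(c[0][190:280,230:350],(800,600),interpolation=cv2.INTER_CUBIC),'s12.png')
low([-.05,-.15],[36,36])
E
```

```text
now phi -0.014107226025686398 r 0.06070575212589359 y 0.00024887638773619675
-0.05 t16.27 tcp [0.6234 0.0147 0.0422] grasp [0.6078 0.0141 0.0531] th 35.0 F [-1.8 -9.3  7.1] w 0.182 q [-0.22  0.53  0.19  2.41  3.2   0.75 -1.71]
ROW [-3.3, 3.8, -4.5, -0.0077, 0.0167, 0.0067]
-0.15 t16.27 tcp [0.6234 0.0147 0.0422] grasp [0.6078 0.0141 0.0531] th 35.0 F [-1.8 -9.3  7.1] w 0.182 q [-0.22  0.53  0.19  2.41  3.2   0.75 -1.71]
ROW [0.1, 3.8, -10.2, -0.0077, 0.0167, 0.0067]
```

View pics/s12.png

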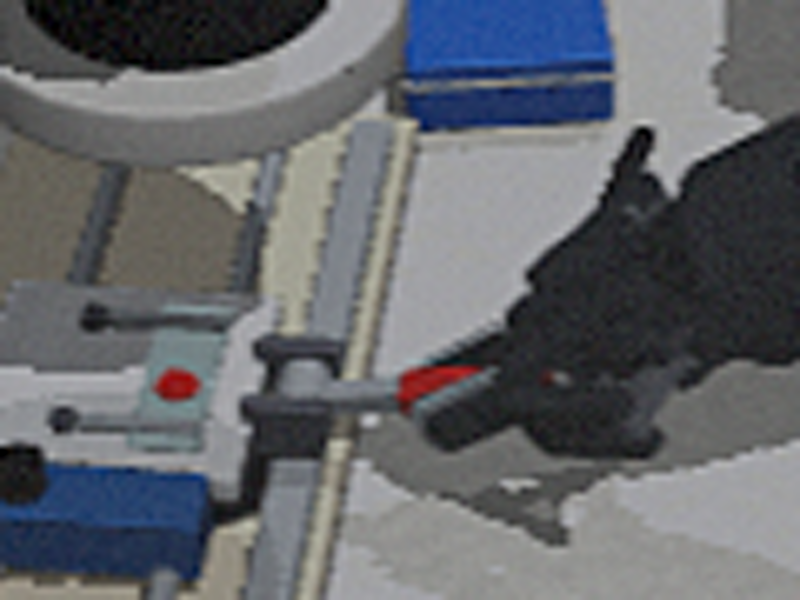

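Call:
drive_tool --pt "0 4 -5 0 0.01 0" --pt "2 4 -9 0 0.01 0" --pt "2 4 -9 0 0.01 0"

```text
time: 16.65
tcp_pos: [0.6235, 0.0148, 0.0409]
tool_rot: [0.002, 0.604, 0.034]
wrist_force: [-19.7, -9.4, 25.6]
grip_width: 0.187
```

```bash
python3 - <<'E'
from low import *
low([0],[36],push=0)
E
```

```text
now phi -0.03646478205879586 r 0.06050088890998156 y 0.00046341532335628533
0 t16.65 tcp [0.6235 0.0148 0.0409] grasp [0.6078 0.0143 0.0517] th 34.6 F [-19.7  -9.4  25.6] w 0.187 q [-0.23  0.54  0.19  2.42  3.19  0.77 -1.7 ]
ROW [-5.5, -0.3, -0.6, -0.0114, 0.0246, 0.0127]
```

Call:
drive_tool --pt "-0.5 0 1 0 0 0" --pt "-0.5 0 1.5 0 0 0"

```text
time: 16.9
tcp_pos: [0.6237, 0.0145, 0.0427]
tool_rot: [0.002, 0.603, 0.034]
wrist_force: [-6.4, -5.5, 1.6]
grip_width: 0.18
```

Call:
drive_tool --pt "0 0 0 0 0 0" --pt "0 0 0 0 0 0" --pt "0 0 0 0 0 0" --pt "0 0 0 0 0 0" --pt "0 0 0 0 0 0" --fingers 80

```text
time: 17.52
tcp_pos: [0.6239, 0.0148, 0.0428]
tool_rot: [0.002, 0.603, 0.034]
wrist_force: [0.1, 0.2, 0.1]
grip_width: 0.688
```

```bash
python3 - <<'E'
from low import *
c=cam('side');save(cv2.resize(c[0][190:280,230:350],(800,600),interpolation=cv2.INTER_CUBIC),'s13.png')
d=cam('top');save(cv2.resize(d[0][170:270,230:360],(780,600),interpolation=cv2.INTER_CUBIC),'t13.png')
low([0],[36],push=0)
E
```

```text
now phi -0.006543170020381045 r 0.06049572938082593 y 0.00021510367644165737
0 t17.62 tcp [0.6238 0.0146 0.0427] grasp [0.6081 0.014  0.0535] th 34.6 F [ 0.1 -0.2  0.7] w 0.687 q [-0.23  0.53  0.19  2.42  3.19  0.77 -1.7 ]
ROW [-4.7, -0.1, -2.2, -0.0112, 0.025, 0.013]
```

View pics/s13.png

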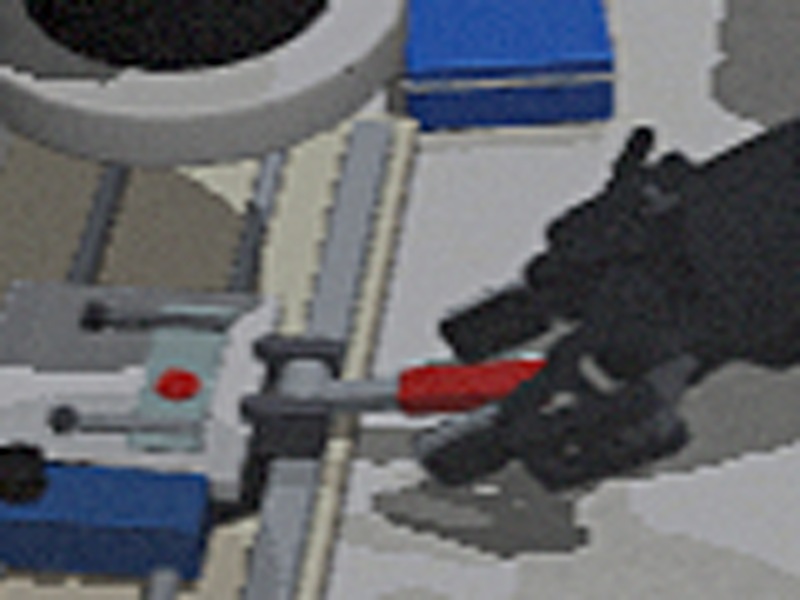

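View pics/t13.png

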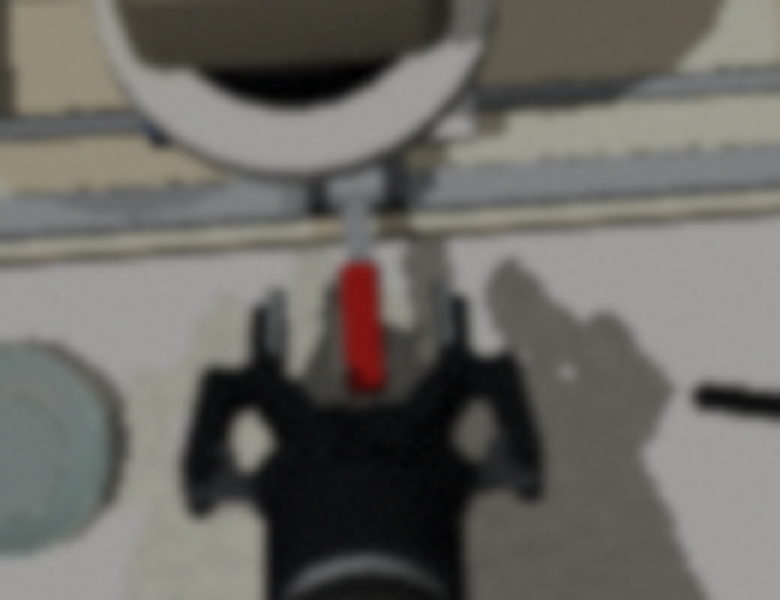

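Call:
drive_tool --pt "-25 0 0 0 0 0" --pt "-55 0 0 0 0 0" --pt "-90 0 0 0 0 0" --pt "-110 0 0 0 0 0" --pt "-110 0 0 0 0 0"

```text
time: 18.25
tcp_pos: [0.5413, 0.0117, 0.0873]
tool_rot: [0.002, 0.626, 0.033]
wrist_force: [-0.9, 0.1, -1.7]
grip_width: 0.691
```

```bash
python3 - <<'E'
from h import *
S=cam('side');save(cv2.resize(S[0][190:280,230:350],(800,600),interpolation=cv2.INTER_CUBIC),'s14.png')
T=cam('top')
def red(c,x0,x1,y0,y1):
    p=c[0].astype(int);m=((p[:,:,0]>90)&(p[:,:,1]<60)&(p[:,:,2]<60)).astype(np.uint8)
    k=np.zeros_like(m);k[y0:y1,x0:x1]=m[y0:y1,x0:x1]
    n,l,st,ce=cv2.connectedComponentsWithStats(k);i=1+np.argmax(st[1:,4]);return ce[i],st[i]
a=red(S,270,340,200,300);b=red(T,270,340,200,250);print(a,b)
print(tri(a[0],S,b[0],T))
# lever direction: handle ends, side & top
s=read_state();print(s['time'],s['tcp_pos'],s['wrist_force'])
E
```

```text
(array([300.99074074, 246.65740741]), array([290, 244,  23,   6, 108], dtype=int32)) (array([290.08490566, 224.22641509]), array([288, 214,   6,  21, 106], dtype=int32))
(array([0.60565031, 0.01389677, 0.05844913]), np.float64(9.24614180059437e-05))
18.35 [0.54166126 0.00995174 0.08785424] [-0.27898073  0.41498999 -0.3320994 ]
```

View pics/s14.png

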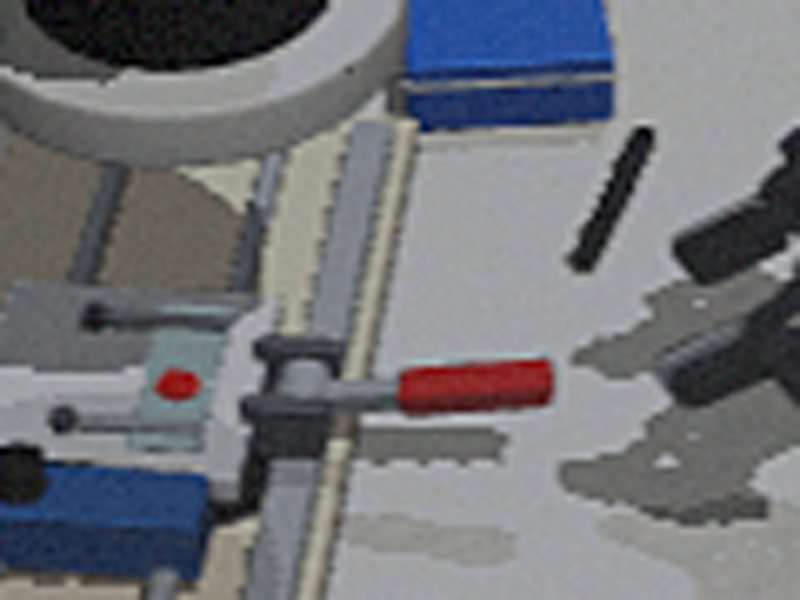

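```bash
python3 - <<'E'
from h import *
print(np.abs(read_state()['qd']).max()); print(env.job_done())
E
```

```text
0.2425967871958336
the job is handed in; nothing more can be done
None
```

The carriage is locked on the blue stop with the lever fully down, and the job is handed in. No verdict came back.

**What I did:** I pinched the red lever from a leaned-back wrist pose and flipped it up to about 1.07 rad. I then slid the carriage about 86 mm until it stalled on the stop, with about 4 N on it beyond the spring's pull. Keeping that push on, I turned the lever down and pressed it to its end (about 25 N at the wrist). Then I eased off, opened the fingers and backed clear.

**Last checks:**
- **Lever:** the handle height in two views is within 0.5 mm of its value at the start, so it is back at about 0 rad.
- **Carriage:** it did not visibly move when I let go. The red handle moved 85.2 mm in the camera views, against 85.4 mm by the gripper.
- **Side pictures:** the objects near the stage stand as before. I did not measure the bystanders one by one.

**What disagreed or was not confirmed:**
- My first estimate from the pictures put the stop about 78 mm away. I went by the contact force instead, so the gap is judged from force and handle position, not measured in a picture.
- My first approach ran two wrist joints to their limits, so I backed off and turned the wrist over. It broke no rule I could see.
- The state read at hand-in still showed a joint speed of about 0.24 rad/s. The arm was still settling about 10 cm clear of the lever.

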